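# Leave the dip cups soaking in the enamel pot

## Task

Leave all the dirty dip cups to soak in the enamel pot with a dose of soap: take off its lid, put every dip cup inside, and clear the whisk from under the soap dispenser's spout into the utensil tray. With the whisk out of the way, slide the open pot in under the spout, press the dispenser head right down to its stop and let it rise, then draw the pot back out clear of the spout and put its lid on so that it sits flush. Pump no soap anywhere but into the open pot, keep the pot level on the tiles, and do not shift or knock over the tagine, the saucers, the jar, the mill or the oil bottle.

Things in the scene. Friction and masses are not known exactly. Their poses are not given: they have to be found in the camera images.
- pot: Low white enamel pot, navy rim, 170 mm across outside, 65 high, wall and floor 4 thick, 0.65 kg, loose, on the robot's left. Origin: centre of its underside, z up. Two flat navy ear handles along its own +y and -y, 83 to 111 mm from its axis, each 50 wide (along pot x), 10 thick, 45 to 55 above the underside; grip an ear from above across its width and slide the pot on the tiles.
- pot_ear_a (a point): Middle of the pot's ear handle on its own +y side: 97 mm from the pot's axis, 50 above its underside.
- pot_ear_b (a point): Middle of the pot's ear handle on its own -y side: 97 mm from the pot's axis, 50 above its underside.
- lid: White enamel lid, navy edge, 174 mm across, 0.28 kg, at first on the pot. Origin: centre of the underside of its locating rim (154 mm across, 6 deep; the pot's mouth is 162). Edge above that 4 thick. Black knob 32 across, 21 to 43 above the origin. Seated, its origin is 59 above the pot's. On the tiles it stands on the locating rim. With lid on, the pot is 102 high: too tall for the spout.
- lid_knob (a point): Middle of the lid's black knob, 32 above the lid's origin: the place to grip, from above.
- whisk: Flat steel whisk, 210 mm long, 110 g, lying flat on the tiles, its head under the spout and its handle out to the robot's right. Origin: underside of the handle, near the centre of mass. Own x runs from the handle (from -100 to +5 mm; 18 wide, 14 high) to the wire head (+15 to +108 mm, 56 wide, about 8 high).
- tray: Wooden utensil tray fixed on the tiles to the robot's right, outside 280 mm (own x) by 100 mm (own y), walls 6 thick and 24 high, floor 6 thick. Origin: centre of its underside. The whisk belongs in it, lying flat along it, either way round.
- dispenser: Steel soap dispenser screwed to the ledge: flange 50 mm across, column 34 mm across and 62 high. Origin: centre of the flange's underside. The spout points along its own -x.
- pump (a joint): Stroke of the dispenser's sprung pump head, m: 0 = up, 0.018 = pressed down to its stop. It needs about 2 N to start and 6.5 N at the stop, and rises by itself when let go. The head carries the spout and moves straight down with it.
- pump_top (a point): Centre of the flat top (24 mm across; head 34 mm across) of the pump head, 121 mm above the tiles when up; press here.
- spout_tip (a point): Outlet of the spout, where soap comes out: 98 mm from the dispenser's axis along its own -x, 92 above the tiles when up, 74 when pressed. The spout is a 12 mm tube, its underside about 100 above the tiles nearer the head.
- cup1: Dip cup, teal glaze with a cream rim, straight-sided and open on top: 42 mm across, 34 high, wall 3, 60 g. Origin: centre of its underside, own z towards its mouth. Between two and four cups are present; all present ones go into the pot, side by side, in any places.
- cup2: Dip cup, teal glaze with a cream rim, straight-sided and open on top: 42 mm across, 34 high, wall 3, 60 g. Origin: centre of its underside, own z towards its mouth. Between two and four cups are present; all present ones go into the pot, side by side, in any places.
- cup3: Dip cup, teal glaze with a cream rim, straight-sided and open on top: 42 mm across, 34 high, wall 3, 60 g. Origin: centre of its underside, own z towards its mouth. Between two and four cups are present; all present ones go into the pot, side by side, in any places.
- cup4: Dip cup, teal glaze with a cream rim, straight-sided and open on top: 42 mm across, 34 high, wall 3, 60 g. Origin: centre of its underside, own z towards its mouth. Between two and four cups are present; all present ones go into the pot, side by side, in any places.
- tagine: Painted red tagine with cone top, 210 mm across, 208 high; origin: centre of its underside. Leave alone.
- jar: Amber glass spice jar, 48 mm across, 85 high; origin: centre of its underside. Leave alone.
- mill: Dark wooden pepper mill, 52 mm across, 134 high; origin: centre of its underside. Leave alone.
- oil: Green glass oil bottle, 60 mm across, 200 high; origin: centre of its underside. Leave alone.
- rack: Wooden saucer rack fixed on the ledge, 170 mm (own x) by 94 by 105 high; origin: centre of its underside.
- saucer1: Ceramic saucer, 140 mm across, standing upright in the rack; origin: the lowest point of its edge. Leave alone.
- saucer2: Ceramic saucer, 140 mm across, standing upright in the rack; origin: the lowest point of its edge. Leave alone.
- saucer3: Ceramic saucer, 140 mm across, standing upright in the rack; origin: the lowest point of its edge. Leave alone.
- saucer4: Ceramic saucer, 140 mm across, standing upright in the rack; origin: the lowest point of its edge. Leave alone.

How it is judged:
By the outcome, as a careful person would: the job done as asked, in the order asked, and still so for the second after the job is handed in, with the robot touching nothing.
Of cup1, cup2, cup3, cup4 only 2 to 4 are there at a start; the rules pass over those that are not, and their reading is None.
At some moment in a run one of cup1, cup2, cup3, cup4, whisk may be knocked a few centimetres aside while the robot is not near it.
Once in a run the grip may slacken for a moment while it holds something.
It also fails if it takes over 210 s, if anything falls off the work surface, if the arm or the gripper's body presses on something with over 40 N, if the wrist force passes 120 N, or if a joint passes its speed limit or range.

## Robot

A 7-joint arm with a two-finger parallel gripper is mounted at the origin on the work surface. World frame = base frame: x ahead of the robot, y to its left, z up, the work surface at z = 0. Lengths are in m, angles in rad, forces in N, time in s.
With the tool pointing down it reaches from about 0.425 to 0.875 m from the base axis. Payload 4.7 kg.
Tool frame: the origin (TCP) lies where the fingers leave the gripper's body, on its centre line; the fingertips stand 70 mm ahead of it and the grasp point (between the pads) lies 51 mm ahead of it; z points along the fingers, y is the line along which they close (so a half turn about z gives the same grasp; the last joint's range is limited). The gripper opens to 87 mm and grips with 3 to 60 N. Pads are 19 mm wide; open, the fingers measure 117 mm over their backs; the gripper's body (75 mm by 190 mm) begins 51 mm behind the grasp point.
Start: joints at [1.218, 0.321, -0.07, 1.45, 0.023, 1.371, -0.057], TCP at [0.233, -0.607, 0.292] pointing down, gripper open.
Joint ranges: [-2.86, 2.86], [-0.3, 2.09], [-1.38, 1.24], [0.06, 2.45], [-1.56, 4.7], [0.09, 2.05], [-2.69, 2.69]. Speed limits (rad/s): [2.57, 2.57, 3.14, 3.14, 3.14, 3.14, 3.14].

## Interface

Orientations are given as a unit quaternion [x, y, z, w].
In Python, from workcell import monitor, cams, ctrl gives the robot as it stands.
- The arm moves only by the tool servo_tool, never from a script. Its argument "motion" is a list of rows, each a list of 2 entries, a list of its own where there are three numbers: the shift along the tool's x, y, z in mm, then the turn, a rotation vector about the tool's x, y, z in degrees. A call has exactly 10 rows; each row shifts and turns the commanded pose from where the row before left it, along the tool's axes as they then stand; what a row does not reach is not made up. A row lasts 1/10 s, in which the tool goes at most 50 mm and 8.59 degrees, less where a joint would pass 70% of its speed; a pose out of reach is approached as far as the arm can. A call with a gripper value outside its range is refused whole. "gripper" is the opening, from 0 (shut) to 1 (fully open), set as the call begins (left out, the last holds). The fingers move at their own pace and stop on an object; the grip force is fixed at half the most. Time passes only in rows, so rows that do not move let the fingers close, or fill a call up. It gives the time, the measured TCP pose, the force, the opening and the grip force at its end, in the units of the state.
- monitor.observe(): the state, without advancing time (a new reading comes with each control period).
- cams.snapshot(name): name is "side" or "top"; returns a dict with "image" (384x512x3 uint8, red, green, blue), "mtx" (3x3 intrinsics, pixels), "cam_to_world" (4x4, takes a point from camera to world coordinates). Camera axes: x right, y down, z forward; pixel columns grow to the right and rows downward; lengths in m; the calibration is good to about 2 mm. A picture is of the moment at which its call begins. There is no depth.
- ctrl.job_done(): hands the job in; it is judged then, once.
The state is a dict: "time_s": time; "q": joint angles; "qvel": joint speeds; "joint_torque": joint torques, N m; "tool_pos": TCP position; "tcp_rot": TCP orientation; "force": force on the tool from outside, world axes, zero at the start; "wrist_torque": the same for the moment, N m; "finger_gap": opening from 0.0 (shut) to 1.0 (fully open); "finger_force": force on a finger pad.
Only numpy, scipy, OpenCV 4.12 (cv2) and the standard library are available. Lean on these libraries where they do the work, as an engineer would, in place of code of your own. Each camera call takes 0.05 s, during which the arm holds its last target. There are 200 camera calls.

## Working session

There is one attempt and no reset: what is moved stays moved. The work goes in short steps, Python scripts to look and compute and a tool call to move; the robot and the scene stay as the last step left them, time stands still between calls to the robot, and variables do not carry over. Pictures are saved under pics/ and viewed, at most 14 in all, crops included, and the job is handed in when it is done.

Besides the shell and the picture viewer there is one more tool, called after "Call:" by a JSON object that holds its "op" and its "data", one argument or row to a line. servo_tool: Moves the arm, as the interface text tells. Its arguments: {"type":"object","properties":{"motion":{"type":"array"},"gripper":{"type":"number"}},"required":["motion"]}

```bash
mkdir -p pics; ls; cat > h.py <<'E'
import numpy as np, cv2
from workcell import monitor, cams, ctrl
def snap(n,save=None):
    s=cams.snapshot(n)
    if save: cv2.imwrite('pics/'+save,s['image'][:,:,::-1])
    return s
def ray(s,u,v):
    d=np.linalg.inv(s['mtx'])@[u,v,1]; T=np.array(s['cam_to_world'])
    return T[:3,3],T[:3,:3]@d
def onz(s,u,v,z):
    o,d=ray(s,u,v); return o+d*(z-o[2])/d[2]
def proj(s,p):
    T=np.linalg.inv(np.array(s['cam_to_world'])); c=T[:3,:3]@np.array(p)+T[:3,3]; q=s['mtx']@c; return q[:2]/q[2]
E
python3 - <<'E'
from h import *
for n in('top','side'):
    s=snap(n,n+'0.png'); print(n,np.round(s['mtx'],1).tolist(),np.round(s['cam_to_world'],3).tolist())
print(monitor.observe())
E
```

```text
pics
top [[451.4, 0.0, 260.5], [0.0, 451.4, 197.4], [0.0, 0.0, 1.0]] [[0.012, -0.994, 0.107, 0.47], [-1.0, -0.009, 0.027, -0.009], [-0.026, -0.107, -0.994, 1.361], [0.0, 0.0, 0.0, 1.0]]
side [[371.4, 0.0, 257.5], [0.0, 371.4, 189.4], [0.0, 0.0, 1.0]] [[-0.791, -0.32, 0.521, 0.027], [-0.611, 0.419, -0.671, 0.762], [-0.004, -0.85, -0.527, 0.705], [0.0, 0.0, 0.0, 1.0]]
{'time_s': 0.1, 'q': array([ 1.21810542,  0.3217678 , -0.07010108,  1.45152433,  0.02258349,
        1.37081853, -0.05689433]), 'qvel': array([ 1.06565545e-03, -9.11810311e-05, -5.35031718e-05, -2.52748823e-03,
       -3.29783160e-04, -2.54930241e-03,  4.60049990e-04]), 'joint_torque': array([ 1.33320050e-04, -4.92570555e+01, -4.05267393e-01, -3.13399494e+01,
       -6.41032867e-02,  3.94491095e-02,  9.64268384e-05]), 'tool_pos': array([ 0.23294569, -0.60642816,  0.29127301]), 'tcp_rot': array([ 9.83225653e-01,  1.82391245e-01, -1.92778150e-04, -8.43755566e-04]), 'force': array([-0.13803821,  0.53744936,  0.97527444]), 'wrist_torque': array([-0.00812076, -0.01920272,  0.01362434]), 'finger_force': 0.0, 'finger_gap': 1.0041071849597654}
```

```bash
python3 -c "
import cv2
for n in('top','side'):
    i=cv2.imread('pics/%s0.png'%n); cv2.imwrite('pics/%s0b.png'%n,cv2.resize(i,(800,600),interpolation=cv2.INTER_CUBIC))"
```

```text
(no output)
```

View pics/top0b.png

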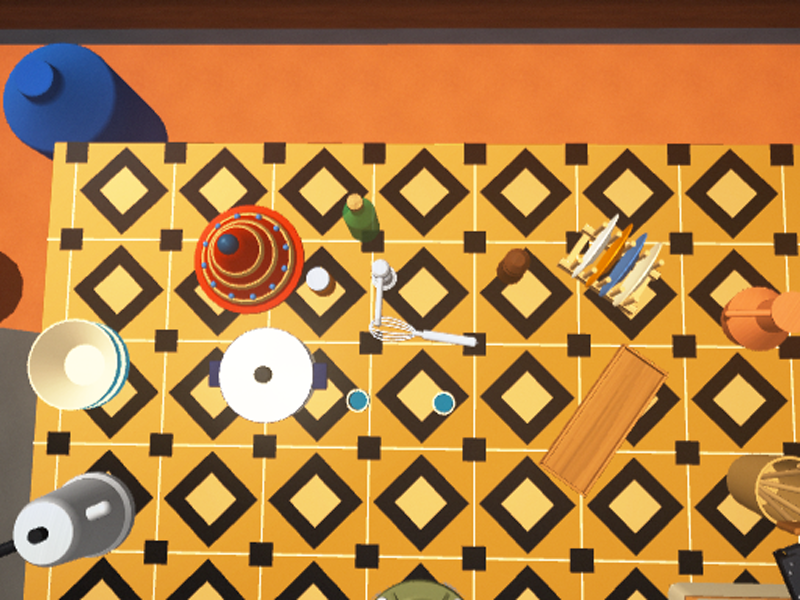

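View pics/side0b.png

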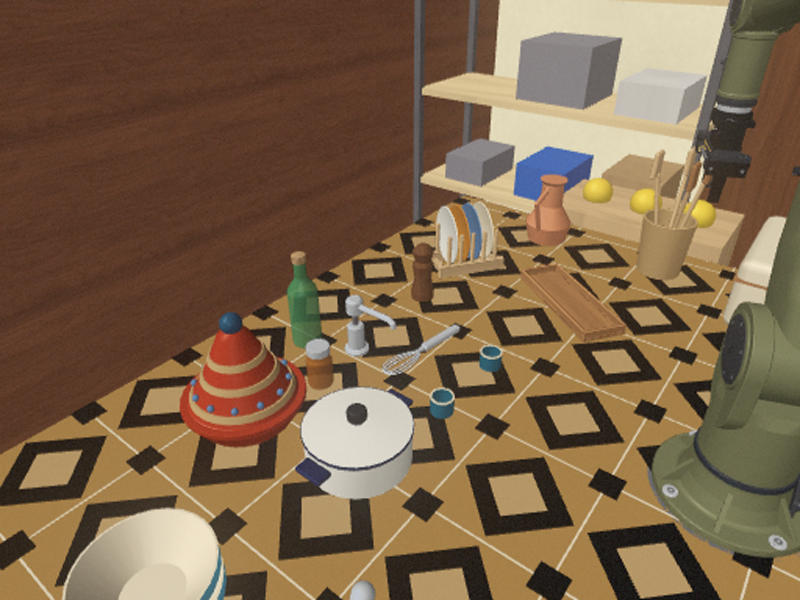

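The top view (800 px wide) shows the pot with its lid at (265,375) and ears at (213,375) and (320,375). Two cups are at (358,401) and (443,403). The whisk runs from (375,325) to (475,342), the pump head is at (380,268) with the spout reaching to about (376,325), and the tray is at (605,420). The side view agrees and shows only two cups.

```bash
cat >> h.py <<'E'
def blobs(mask,amin=15):
    n,l,st,c=cv2.connectedComponentsWithStats(mask.astype(np.uint8)); return [(int(st[i,4]),np.round(c[i],1).tolist(),st[i,:4].tolist()) for i in range(1,n) if st[i,4]>=amin]
def hsv(s): return cv2.cvtColor(s['image'],cv2.COLOR_RGB2HSV)
def cupmask(s): return cv2.inRange(hsv(s),(90,120,60),(104,255,220))>0
E
python3 - <<'E'
from h import *
S={n:snap(n) for n in('top','side')}
for n,s in S.items():
    H=hsv(s)
    print(n,'cups',blobs(cupmask(s)))
    print('navy',blobs(cv2.inRange(H,(110,80,20),(130,255,120))>0,10))
    g=s['image'].max(2); print('dark near lid', [b for b in blobs((g<70)) if b[0]<400 ][:40] if n=='side' else [b for b in blobs(g<75) if b[0]<400 and 120<b[1][0]<210 and 200<b[1][1]<280])
    print('steel', [b for b in blobs(cv2.inRange(H,(0,0,110),(180,60,255))>0) if b[0]>30 and 100<b[1][0]<330 and 150<b[1][1]<320])
    sc=4
    cr=s['image'][150:250,215:345] if n=='top' else s['image'][180:280,180:310]
    cv2.imwrite(f'pics/{n}cr.png',cv2.resize(cr[:,:,::-1],None,fx=6,fy=6,interpolation=cv2.INTER_CUBIC))
# tray mask top
t=S['top'];H=hsv(t); m=np.zeros(H.shape[:2],np.uint8); 
print(H[270,375],H[260,390],H[250,330],H[290,375])
E
```

```text
top cups [(76, [72.5, 235.6], [63, 211, 14, 46]), (67, [78.6, 234.3], [70, 211, 13, 45]), (92, [228.8, 255.8], [224, 251, 11, 11]), (98, [283.4, 257.3], [278, 252, 12, 12])]
navy [(836, [77.8, 71.2], [54, 38, 46, 53]), (272, [31.9, 57.8], [14, 41, 28, 27]), (35, [29.0, 97.0], [21, 94, 13, 7])]
dark near lid [(268, [126.1, 264.2], [109, 246, 35, 35])]
steel [(37, [211.0, 154.0], [193, 154, 37, 1]), (31, [261.0, 154.0], [246, 154, 31, 1]), (718, [258.1, 198.0], [236, 162, 70, 60]), (49, [303.0, 187.0], [303, 163, 1, 49]), (178, [202.9, 178.0], [196, 171, 15, 15]), (2928, [170.3, 239.3], [114, 209, 116, 69]), (52, [303.0, 253.5], [303, 228, 1, 52]), (83, [231.4, 258.5], [222, 249, 15, 30]), (49, [283.3, 258.1], [277, 251, 14, 14])]
side cups [(56, [144.5, 204.7], [141, 200, 9, 11]), (36, [315.1, 224.3], [311, 222, 9, 6]), (70, [311.7, 232.2], [307, 228, 13, 9]), (43, [284.5, 253.0], [281, 250, 8, 7]), (61, [279.4, 262.2], [275, 257, 11, 10])]
navy [(32, [195.4, 303.2], [189, 298, 15, 12])]
dark near lid [(27, [269.8, 23.7], [269, 17, 3, 14]), (50, [477.3, 65.6], [470, 64, 15, 5]), (21, 
[... 1243 characters left out ...]
]), (165, [221.9, 238.7], [213, 232, 16, 16]), (17, [193.6, 236.6], [191, 235, 5, 5]), (113, [255.4, 243.1], [246, 239, 19, 10]), (267, [444.6, 252.4], [432, 243, 24, 25]), (52, [499.5, 255.9], [486, 253, 26, 7]), (173, [56.1, 263.5], [46, 257, 22, 14]), (34, [195.7, 259.1], [192, 256, 10, 7]), (165, [415.8, 262.8], [406, 256, 20, 15])]
steel [(230, [233.3, 198.2], [221, 189, 33, 22]), (253, [227.6, 217.3], [221, 205, 15, 24]), (325, [268.4, 223.9], [244, 208, 50, 33]), (171, [202.6, 222.8], [195, 217, 16, 13]), (38, [313.8, 226.7], [307, 222, 14, 8]), (3859, [229.6, 282.1], [192, 247, 73, 73]), (63, [282.7, 254.2], [275, 248, 16, 12])]
[ 15 186 229] [ 15 190 224] [ 22 141 248] [ 15 189 220]
```

View pics/topcr.png

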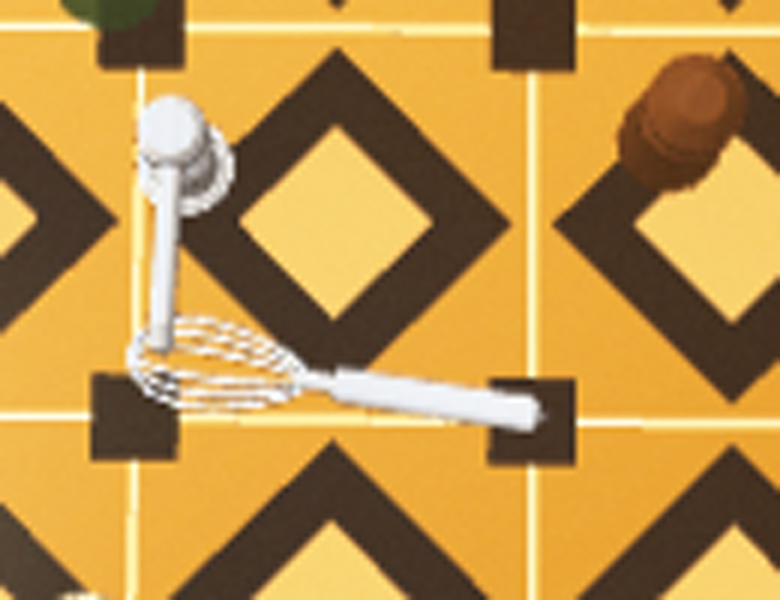

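View pics/sidecr.png

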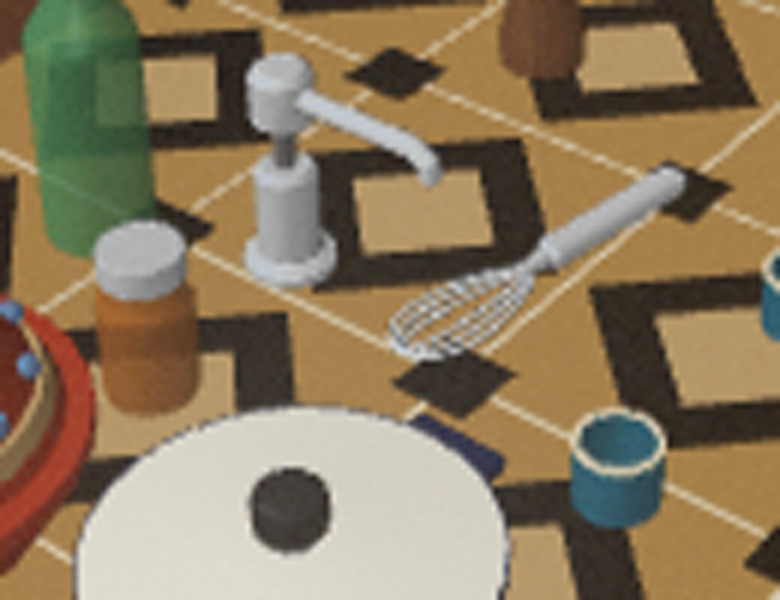

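```bash
python3 - <<'E'
from h import *
t=snap('top');d=snap('side')
P=lambda n,s,u,v,z:print(n,np.round(onz(s,u,v,z)*1000,1)[:2],z)
# knob
I=t['image'].astype(int); m=np.zeros(I.shape[:2],bool); m[225:255,153:185]=I[225:255,153:185].max(2)<130
b=blobs(m,5);print('knob',b); 
for x in b: P('knob',t,*x[1],.102)
# lid white ellipse
H=hsv(t); w=(cv2.inRange(H,(0,0,150),(180,60,255))>0); w[:, :135]=0; w[:,212:]=0; w[:205]=0; w[285:]=0
c,_=cv2.findContours(w.astype(np.uint8),0,1); c=max(c,key=cv2.contourArea); e=cv2.fitEllipse(cv2.convexHull(c)); print('lid',e); P('lid',t,*e[0],.069)
# ears: dark bluish
B=(I[:,:,2]>I[:,:,0]+15)&(I[:,:,2]<140); B[:, :125]=0;B[:,215:]=0;B[:220]=0;B[260:]=0
for x in blobs(B,8): print(x); P('ear',t,*x[1],.055)
# cups via hull of teal+cream
for n,s in(('top',t),('side',d)):
    for b in blobs(cupmask(s)): P('cup '+n,s,*b[1],.02 if n=='top' else .012)
P('flange',t,246,177.2,.004);P('head',t,243.3,170.8,.121);P('tip',t,241.7,207.5,.1)
P('wEnd',t,305,218.7,.007);P('wSt',t,270.8,213.3,.007);P('wTip',t,236.3,210,.006)
# side checks
P('flangeS',d,180+290/6,180+255/6,.004);P('headS',d,180+280/6,180+72/6,.121);P('tipS',d,180+430/6,180+178/6,.094)
P('wEndS',d,180+672/6,180+180/6,.01);P('wTipS',d,180+402/6,180+340/6,.005);P('knobS',d,180+290/6,180+495/6,.1)
P('jarTop',t,202.9,178,.085)
for u,v in((626,346),(668,373),(585,496),(541,463)): P('tray',t,u/1.5625,v/1.5625,.024)
P('tag',t,249/1.5625,262/1.5625,.03);P('mill',t,650/6+215,150/6+150,.05)
E
```

```text
knob [(92, [168.0, 239.3], [163, 235, 11, 10])]
knob [485.8 282.5] 0.102
lid ((171.78451538085938, 237.75265502929688), (64.50040435791016, 74.61619567871094), 78.8691177368164)
lid [490.7 279.4] 0.069
(99, [136.7, 238.3], [134, 231, 7, 16])
ear [488.1 384.8] 0.055
(105, [204.0, 240.0], [201, 233, 7, 15])
ear [485.6 188.6] 0.055
cup top [494.1 589.9] 0.02
cup top [498.2 571. ] 0.02
cup top [440.4 119.2] 0.02
cup top [437.8 -41.6] 0.02
cup side [952.3 184. ] 0.012
cup side [448.7 -67.1] 0.012
cup side [436.8 -26.1] 0.012
cup side [449.1  98.4] 0.012
cup side [438.8 137.4] 0.012
flange [677.8  73. ] 0.004
head [677.9  73.8] 0.121
tip [577.1  78. ] 0.1
wEnd [ 553.2 -106. ] 0.007
wSt [568.4  -3.5] 0.007
wTip [577.3 100.6] 0.006
flangeS [673.7  79.9] 0.004
headS [669.2  84.4] 0.121
tipS [578.1  80.8] 0.094
wEndS [548.1 -91.1] 0.01
wTipS [582.3  99.6] 0.005
knobS [481.6 290.3] 0.1
jarTop [662.1 191.8] 0.085
tray [ 547.2 -385.3] 0.024
tray [ 497.5 -462.2] 0.024
tray [ 269.9 -304.6] 0.024
tray [ 328.4 -224.4] 0.024
tag [700.6 332.6] 0.03
mill [ 679.2 -156.3] 0.05
```

Call:
{"op": "servo_tool", "data": {
  "motion": [
    [[0,0,0],[0,0,-6.9]],
    [[0,0,0],[0,0,-6.9]],
    [[0,0,0],[0,0,-6.9]],
    [[0,0,0],[0,0,-6.9]],
    [[0,0,0],[0,0,-6.9]],
    [[0,0,0],[0,0,-6.9]],
    [[0,0,0],[0,0,-6.9]],
    [[0,0,0],[0,0,-6.9]],
    [[0,0,0],[0,0,-6.9]],
    [[0,0,0],[0,0,-6.9]]
  ],
  "gripper": 1
}}

```text
time_s: 1.3
tool_pos: [0.2331, -0.6068, 0.2922]
tcp_rot: [0.705, 0.709, -0.0, -0.0]
force: [0.5, -0.6, -0.1]
finger_gap: 1.002
finger_force: 0.0
```

Call:
{"op": "servo_tool", "data": {
  "motion": [
    [[36,28,0],[0,0,0]],
    [[36,28,0],[0,0,0]],
    [[36,28,0],[0,0,0]],
    [[36,28,0],[0,0,0]],
    [[36,28,0],[0,0,0]],
    [[36,28,0],[0,0,0]],
    [[36,28,0],[0,0,0]],
    [[36,28,0],[0,0,0]],
    [[36,28,0],[0,0,0]],
    [[36,28,0],[0,0,0]]
  ]
}}

```text
time_s: 2.3
tool_pos: [0.5138, -0.2452, 0.2925]
tcp_rot: [0.707, 0.707, -0.0, 0.0]
force: [0.4, -0.1, -0.5]
finger_gap: 0.997
finger_force: 0.0
```

Call:
{"op": "servo_tool", "data": {
  "motion": [
    [[40,-2,0],[0,0,0]],
    [[40,-2,0],[0,0,0]],
    [[40,-2,0],[0,0,0]],
    [[40,-2,0],[0,0,0]],
    [[40,-2,0],[0,0,0]],
    [[40,-2,0],[0,0,0]],
    [[40,-2,0],[0,0,0]],
    [[40,-2,0],[0,0,0]],
    [[40,-2,0],[0,0,0]],
    [[40,-2,0],[0,0,0]]
  ]
}}

```text
time_s: 3.3
tool_pos: [0.4925, 0.1548, 0.2925]
tcp_rot: [0.707, 0.707, 0.0, 0.001]
force: [-0.2, -0.1, -0.5]
finger_gap: 0.998
finger_force: 0.0
```

Call:
{"op": "servo_tool", "data": {
  "motion": [
    [[20,-1,0],[0,0,0]],
    [[20,-1,0],[0,0,0]],
    [[20,-1,0],[0,0,0]],
    [[20,-1,0],[0,0,0]],
    [[20,-1,0],[0,0,0]],
    [[20,-1,20],[0,0,0]],
    [[10,-0.5,20],[0,0,0]],
    [[0,0,20],[0,0,0]],
    [[0,0,20],[0,0,0]],
    [[0,0,10],[0,0,0]]
  ]
}}

```text
time_s: 4.3
tool_pos: [0.4856, 0.2828, 0.2005]
tcp_rot: [0.707, 0.707, -0.001, -0.0]
force: [-0.5, -0.5, -0.1]
finger_gap: 1.0
finger_force: 0.0
```

Call:
{"op": "servo_tool", "data": {
  "motion": [
    [[0,0,10],[0,0,0]],
    [[0,0,10],[0,0,0]],
    [[0,0,10],[0,0,0]],
    [[0,0,10],[0,0,0]],
    [[0,0,10],[0,0,0]],
    [[0,0,8],[0,0,0]],
    [[0,0,0],[0,0,0]],
    [[0,0,0],[0,0,0]],
    [[0,0,0],[0,0,0]],
    [[0,0,0],[0,0,0]]
  ]
}}

```text
time_s: 5.3
tool_pos: [0.4863, 0.2832, 0.1441]
tcp_rot: [0.707, 0.707, -0.0, 0.0]
force: [-0.5, 0.5, 0.2]
finger_gap: 0.999
finger_force: 0.0
```

Call:
{"op": "servo_tool", "data": {
  "motion": [
    [[0,0,0],[0,0,0]],
    [[0,0,0],[0,0,0]],
    [[0,0,0],[0,0,0]],
    [[0,0,0],[0,0,0]],
    [[0,0,0],[0,0,0]],
    [[0,0,0],[0,0,0]],
    [[0,0,0],[0,0,0]],
    [[0,0,0],[0,0,0]],
    [[0,0,0],[0,0,0]],
    [[0,0,0],[0,0,0]]
  ],
  "gripper": 0
}}

```text
time_s: 6.3
tool_pos: [0.4862, 0.284, 0.1452]
tcp_rot: [0.707, 0.707, 0.0, -0.0]
force: [-3.0, -1.3, 6.9]
finger_gap: 0.356
finger_force: 31.4
```

Call:
{"op": "servo_tool", "data": {
  "motion": [
    [[0,0,-5],[0,0,0]],
    [[0,0,-8],[0,0,0]],
    [[0,0,-10],[0,0,0]],
    [[0,0,-12],[0,0,0]],
    [[0,0,-12],[0,0,0]],
    [[0,0,-12],[0,0,0]],
    [[0,0,-12],[0,0,0]],
    [[0,0,-10],[0,0,0]],
    [[0,-8,0],[0,0,0]],
    [[0,-8,0],[0,0,0]]
  ]
}}

```text
time_s: 7.3
tool_pos: [0.4695, 0.2833, 0.2251]
tcp_rot: [0.707, 0.707, -0.0, -0.0]
force: [-0.9, 0.4, -2.4]
finger_gap: 0.36
finger_force: 30.7
```

Call:
{"op": "servo_tool", "data": {
  "motion": [
    [[-10,0,0],[0,0,0]],
    [[-20,0,0],[0,0,0]],
    [[-25,0,0],[0,0,0]],
    [[-25,0,0],[0,0,0]],
    [[-25,0,0],[0,0,0]],
    [[-25,0,0],[0,0,0]],
    [[-25,0,0],[0,0,0]],
    [[-25,0,0],[0,0,0]],
    [[-25,0,0],[0,0,0]],
    [[-25,0,0],[0,0,0]]
  ]
}}

```text
time_s: 8.3
tool_pos: [0.4695, 0.0514, 0.2246]
tcp_rot: [0.707, 0.707, -0.001, -0.0]
force: [0.9, -0.8, -2.3]
finger_gap: 0.354
finger_force: 31.2
```

Call:
{"op": "servo_tool", "data": {
  "motion": [
    [[-30,0,0],[0,0,0]],
    [[-30,0,0],[0,0,0]],
    [[-30,5,0],[0,0,0]],
    [[-30,5,0],[0,0,0]],
    [[-30,10,0],[0,0,0]],
    [[-30,10,0],[0,0,0]],
    [[-30,10,0],[0,0,0]],
    [[-30,10,0],[0,0,0]],
    [[-20,10,0],[0,0,0]],
    [[-10,10,0],[0,0,0]]
  ]
}}

```text
time_s: 9.3
tool_pos: [0.5392, -0.2203, 0.2242]
tcp_rot: [0.708, 0.706, -0.001, -0.0]
force: [0.7, -0.1, -1.8]
finger_gap: 0.36
finger_force: 31.2
```

Call:
{"op": "servo_tool", "data": {
  "motion": [
    [[0,0,15],[0,0,0]],
    [[0,0,15],[0,0,0]],
    [[0,0,20],[0,0,0]],
    [[0,0,20],[0,0,0]],
    [[0,0,20],[0,0,0]],
    [[0,0,20],[0,0,0]],
    [[0,0,13],[0,0,0]],
    [[0,0,8],[0,0,0]],
    [[0,0,4],[0,0,0]],
    [[0,0,2],[0,0,0]]
  ]
}}

```text
time_s: 10.3
tool_pos: [0.5405, -0.2166, 0.0882]
tcp_rot: [0.707, 0.707, 0.0, 0.0]
force: [0.3, -0.2, -2.5]
finger_gap: 0.357
finger_force: 31.0
```

```bash
python3 - <<'E'
from h import *
s=snap('side','lid1.png'); print(monitor.observe()['force'])
t=snap('top'); cv2.imwrite('pics/lid2.png',np.hstack([cv2.resize(s['image'][130:330,150:400],(500,400)),cv2.resize(t['image'][150:320,130:330],(300,255))[:,:] if 0 else cv2.resize(t['image'][120:320,220:370],(300,400))])[:,:,::-1])
for b in blobs(cupmask(t)): print(onz(t,*b[1],.02))
E
```

```text
[ 0.86298912  0.73139743 -3.0002761 ]
[0.49496491 0.58903113 0.02      ]
[0.49875552 0.57107641 0.02      ]
[0.44039956 0.11923145 0.02      ]
[ 0.43808574 -0.0418661   0.02      ]
```

View pics/lid2.png

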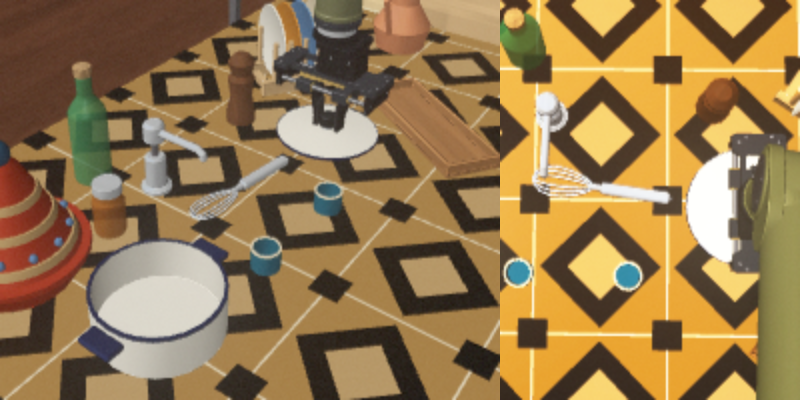

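The lid is hanging just above the tiles, clear of the whisk handle. The pot is open and the cups haven't moved. I'll set the lid down and go for cup2.

Call:
{"op": "servo_tool", "data": {
  "motion": [
    [[0,0,2],[0,0,0]],
    [[0,0,1],[0,0,0]],
    [[0,0,0],[0,0,0]],
    [[0,0,0],[0,0,0]],
    [[0,0,0],[0,0,0]],
    [[0,0,0],[0,0,0]],
    [[0,0,0],[0,0,0]],
    [[0,0,0],[0,0,0]],
    [[0,0,0],[0,0,0]],
    [[0,0,0],[0,0,0]]
  ]
}}

```text
time_s: 11.4
tool_pos: [0.541, -0.2169, 0.0862]
tcp_rot: [0.707, 0.707, 0.0, 0.001]
force: [-1.0, 0.2, 6.1]
finger_gap: 0.358
finger_force: 33.1
```

Call:
{"op": "servo_tool", "data": {
  "motion": [
    [[0,0,0],[0,0,0]],
    [[0,0,0],[0,0,0]],
    [[0,0,0],[0,0,0]],
    [[0,0,0],[0,0,0]],
    [[0,0,0],[0,0,0]],
    [[0,0,0],[0,0,0]],
    [[0,0,0],[0,0,0]],
    [[0,0,-5],[0,0,0]],
    [[0,0,-20],[0,0,0]],
    [[0,0,-35],[0,0,0]]
  ],
  "gripper": 1
}}

```text
time_s: 12.4
tool_pos: [0.5373, -0.216, 0.1422]
tcp_rot: [0.707, 0.707, -0.002, -0.004]
force: [0.8, -1.0, 0.9]
finger_gap: 0.998
finger_force: 0.0
```

Call:
{"op": "servo_tool", "data": {
  "motion": [
    [[17.5,-10,0],[0,0,0]],
    [[17.5,-10,0],[0,0,0]],
    [[17.5,-10,0],[0,0,0]],
    [[17.5,-10,0],[0,0,0]],
    [[17.5,-10,0],[0,0,0]],
    [[17.5,-10,0],[0,0,0]],
    [[17.5,-10,0],[0,0,0]],
    [[17.5,-10,0],[0,0,0]],
    [[17.5,-10,0],[0,0,0]],
    [[17.5,-10,0],[0,0,0]]
  ]
}}

```text
time_s: 13.4
tool_pos: [0.4394, -0.0404, 0.1451]
tcp_rot: [0.707, 0.707, -0.0, -0.0]
force: [0.3, -0.1, 0.6]
finger_gap: 0.997
finger_force: 0.0
```

```bash
python3 - <<'E'
from h import *
print(monitor.observe()['tool_pos'])
for n in('side','top'):
    s=snap(n)
    for b in blobs(cupmask(s)): print(n,b[0],onz(s,*b[1],.02))
E
```

```text
[ 0.4394324  -0.04042425  0.14508637]
side 57 [0.9420961  0.19027209 0.02      ]
side 32 [ 0.44285806 -0.05892177  0.02      ]
side 66 [ 0.43251459 -0.01724411  0.02      ]
side 36 [0.4433344  0.10488917 0.02      ]
side 60 [0.43469703 0.14511321 0.02      ]
top 77 [0.49376501 0.5895679  0.02      ]
top 67 [0.49845722 0.5710597  0.02      ]
top 92 [0.44039956 0.11923145 0.02      ]
```

Call:
{"op": "servo_tool", "data": {
  "motion": [
    [[-1.5,0,10],[0,0,0]],
    [[0,0,10],[0,0,0]],
    [[0,0,10],[0,0,0]],
    [[0,0,10],[0,0,0]],
    [[0,0,10],[0,0,0]],
    [[0,0,10],[0,0,0]],
    [[0,0,5],[0,0,0]],
    [[0,0,5],[0,0,0]],
    [[0,0,0],[0,0,0]],
    [[0,0,0],[0,0,0]]
  ]
}}

```text
time_s: 14.5
tool_pos: [0.4406, -0.0432, 0.0754]
tcp_rot: [0.707, 0.707, 0.0, 0.0]
force: [-0.0, -0.9, 0.2]
finger_gap: 0.999
finger_force: 0.0
```

Call:
{"op": "servo_tool", "data": {
  "motion": [
    [[0,0,0],[0,0,0]],
    [[0,0,0],[0,0,0]],
    [[0,0,0],[0,0,0]],
    [[0,0,0],[0,0,0]],
    [[0,0,0],[0,0,0]],
    [[0,0,0],[0,0,0]],
    [[0,0,0],[0,0,0]],
    [[0,0,0],[0,0,0]],
    [[0,0,0],[0,0,0]],
    [[0,0,0],[0,0,0]]
  ],
  "gripper": 0
}}

```text
time_s: 15.5
tool_pos: [0.4403, -0.0433, 0.0752]
tcp_rot: [0.707, 0.707, -0.0, -0.0]
force: [-1.3, 0.7, 1.1]
finger_gap: 0.476
finger_force: 30.0
```

Call:
{"op": "servo_tool", "data": {
  "motion": [
    [[0,0,-5],[0,0,0]],
    [[0,0,-10],[0,0,0]],
    [[0,0,-15],[0,0,0]],
    [[0,0,-15],[0,0,0]],
    [[0,0,-15],[0,0,0]],
    [[0,0,-15],[0,0,0]],
    [[0,0,-15],[0,0,0]],
    [[0,0,-10],[0,0,0]],
    [[0,0,0],[0,0,0]],
    [[0,0,0],[0,0,0]]
  ]
}}

```text
time_s: 16.5
tool_pos: [0.4403, -0.0433, 0.1752]
tcp_rot: [0.707, 0.707, -0.0, 0.0]
force: [0.3, 0.9, -0.7]
finger_gap: 0.474
finger_force: 30.0
```

Call:
{"op": "servo_tool", "data": {
  "motion": [
    [[15,4,0],[0,0,0]],
    [[25,4,0],[0,0,0]],
    [[30,4,0],[0,0,0]],
    [[30,4,0],[0,0,0]],
    [[30,4,0],[0,0,0]],
    [[30,4,0],[0,0,0]],
    [[30,4,0],[0,0,0]],
    [[30,4,0],[0,0,0]],
    [[30,4,0],[0,0,0]],
    [[30,4,0],[0,0,0]]
  ]
}}

```text
time_s: 17.5
tool_pos: [0.4799, 0.2376, 0.1741]
tcp_rot: [0.707, 0.707, -0.001, -0.001]
force: [0.1, -0.6, -1.2]
finger_gap: 0.478
finger_force: 30.0
```

Call:
{"op": "servo_tool", "data": {
  "motion": [
    [[28,3,0],[0,0,0]],
    [[25,2,0],[0,0,0]],
    [[15,1.5,0],[0,0,0]],
    [[10,0,0],[0,0,0]],
    [[0,0,0],[0,0,0]],
    [[0,0,15],[0,0,0]],
    [[0,0,15],[0,0,0]],
    [[0,0,15],[0,0,0]],
    [[0,0,15],[0,0,0]],
    [[0,0,15],[0,0,0]]
  ]
}}

```text
time_s: 18.5
tool_pos: [0.4866, 0.3141, 0.0984]
tcp_rot: [0.707, 0.707, -0.001, -0.0]
force: [0.0, 0.1, -1.1]
finger_gap: 0.481
finger_force: 30.0
```

Call:
{"op": "servo_tool", "data": {
  "motion": [
    [[0,0,6],[0,0,0]],
    [[0,0,5],[0,0,0]],
    [[0,0,4],[0,0,0]],
    [[0,0,3],[0,0,0]],
    [[0,0,2],[0,0,0]],
    [[0,0,0],[0,0,0]],
    [[0,0,0],[0,0,0]],
    [[0,0,0],[0,0,0]],
    [[0,0,0],[0,0,0]],
    [[0,0,0],[0,0,0]]
  ]
}}

```text
time_s: 19.5
tool_pos: [0.4869, 0.3148, 0.0803]
tcp_rot: [0.707, 0.707, 0.0, 0.0]
force: [0.1, 0.1, -0.8]
finger_gap: 0.481
finger_force: 30.0
```

Call:
{"op": "servo_tool", "data": {
  "motion": [
    [[0,0,1],[0,0,0]],
    [[0,0,0],[0,0,0]],
    [[0,0,0],[0,0,0]],
    [[0,0,0],[0,0,0]],
    [[0,0,-5],[0,0,0]],
    [[0,0,-15],[0,0,0]],
    [[0,0,-20],[0,0,0]],
    [[0,0,-20],[0,0,0]],
    [[0,0,-20],[0,0,0]],
    [[0,0,-16],[0,0,0]]
  ],
  "gripper": 0.7
}}

```text
time_s: 20.5
tool_pos: [0.4871, 0.3153, 0.1777]
tcp_rot: [0.707, 0.707, 0.001, 0.0]
force: [0.0, -0.0, -0.8]
finger_gap: 0.699
finger_force: 0.0
```

Call:
{"op": "servo_tool", "data": {
  "motion": [
    [[-20,-5,0],[0,0,0]],
    [[-20,-5,0],[0,0,0]],
    [[-20,-5,0],[0,0,0]],
    [[-20,-5,0],[0,0,0]],
    [[-20,-5,0],[0,0,0]],
    [[-20,-5,0],[0,0,0]],
    [[-20,-5,0],[0,0,0]],
    [[-20,-5,0],[0,0,0]],
    [[-20,-5,0],[0,0,0]],
    [[-15,-2,0],[0,0,0]]
  ],
  "gripper": 1
}}

```text
time_s: 21.5
tool_pos: [0.4395, 0.1187, 0.1759]
tcp_rot: [0.707, 0.707, -0.0, 0.001]
force: [0.1, -0.3, 0.5]
finger_gap: 1.002
finger_force: 0.0
```

```bash
python3 - <<'E'
from h import *
print(monitor.observe()['tool_pos'])
T={}
for n in('side','top'):
    s=T[n]=snap(n)
    for b in blobs(cupmask(s)): print(n,b[0],onz(s,*b[1],.02))
cv2.imwrite('pics/c1.png',np.hstack([cv2.resize(T['side']['image'][180:340,180:340],(400,400)),cv2.resize(T['top']['image'][150:290,130:270],(400,400))])[:,:,::-1])
E
```

```text
[0.43950537 0.11868216 0.17587331]
side 53 [0.94348716 0.18838418 0.02      ]
side 44 [0.44464124 0.10588971 0.02      ]
side 71 [0.43279752 0.14365828 0.02      ]
top 78 [0.49376501 0.5895679  0.02      ]
top 68 [0.49846073 0.57075714 0.02      ]
top 70 [0.50387869 0.28315394 0.02      ]
```

View pics/c1.png

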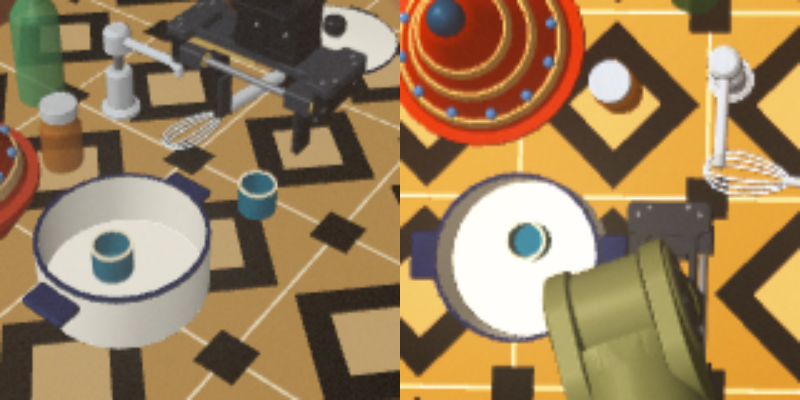

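Cup2 is in the pot, upright, now near (504,283), so it has shifted since I released it. There is still room beside it. Next is cup1.

Call:
{"op": "servo_tool", "data": {
  "motion": [
    [[0,0,15],[0,0,0]],
    [[0,0,15],[0,0,0]],
    [[0,0,15],[0,0,0]],
    [[0,0,15],[0,0,0]],
    [[0,0,15],[0,0,0]],
    [[0,0,15],[0,0,0]],
    [[0,0,6],[0,0,0]],
    [[0,0,5],[0,0,0]],
    [[0,0,0],[0,0,0]],
    [[0,0,0],[0,0,0]]
  ]
}}

```text
time_s: 22.6
tool_pos: [0.4403, 0.1201, 0.0748]
tcp_rot: [0.707, 0.707, 0.0, 0.0]
force: [0.2, -0.5, 0.3]
finger_gap: 1.0
finger_force: 0.0
```

Call:
{"op": "servo_tool", "data": {
  "motion": [
    [[0,0,0],[0,0,0]],
    [[0,0,0],[0,0,0]],
    [[0,0,0],[0,0,0]],
    [[0,0,0],[0,0,0]],
    [[0,0,0],[0,0,0]],
    [[0,0,0],[0,0,0]],
    [[0,0,0],[0,0,0]],
    [[0,0,0],[0,0,0]],
    [[0,0,0],[0,0,0]],
    [[0,0,0],[0,0,0]]
  ],
  "gripper": 0
}}

```text
time_s: 23.6
tool_pos: [0.4399, 0.1198, 0.0742]
tcp_rot: [0.707, 0.707, -0.0, 0.0]
force: [-0.1, 0.4, 0.6]
finger_gap: 0.472
finger_force: 30.0
```

Call:
{"op": "servo_tool", "data": {
  "motion": [
    [[0,0,-5],[0,0,0]],
    [[0,0,-10],[0,0,0]],
    [[0,0,-15],[0,0,0]],
    [[0,0,-15],[0,0,0]],
    [[0,0,-15],[0,0,0]],
    [[0,0,-15],[0,0,0]],
    [[0,0,-15],[0,0,0]],
    [[0,0,-10],[0,0,0]],
    [[0,0,0],[0,0,0]],
    [[0,0,0],[0,0,0]]
  ]
}}

```text
time_s: 24.6
tool_pos: [0.4398, 0.1196, 0.1742]
tcp_rot: [0.707, 0.707, -0.0, 0.0]
force: [0.0, -0.9, -0.2]
finger_gap: 0.472
finger_force: 30.0
```

```bash
python3 - <<'E'
from h import *
print(monitor.observe()['tool_pos'])
t=snap('top')
for b in blobs(cupmask(t)): print(b[0],onz(t,*b[1],.02))
I=t['image'].astype(int);H=hsv(t)
w=(cv2.inRange(H,(0,0,100),(180,70,255))>0); w[:, :130]=0; w[:,212:]=0; w[:205]=0; w[285:]=0
l=blobs(w,100); print(l)
B=(I[:,:,2]>I[:,:,0]+15)&(I[:,:,2]<140); B[:, :125]=0;B[:,215:]=0;B[:205]=0;B[280:]=0
c=np.argwhere(B)[:,::-1]
for x in blobs(B,20): print(x,onz(t,*x[1],.055))
s=snap('side');
for b in blobs(cupmask(s)): print(b[0],onz(s,*b[1],.02))
E
```

```text
[0.43977927 0.11962778 0.17418164]
78 [0.49376501 0.5895679  0.02      ]
68 [0.49846073 0.57075714 0.02      ]
71 [0.50387523 0.28345327 0.02      ]
[(2262, [169.0, 237.4], [142, 210, 70, 60])]
(142, [138.0, 238.2], [134, 228, 11, 20]) [0.48847017 0.38102434 0.055     ]
(60, [203.6, 236.2], [199, 233, 10, 9]) [0.49649415 0.19007649 0.055     ]
56 [0.9420961  0.19027209 0.02      ]
54 [ 0.52124328 -0.00533549  0.02      ]
101 [0.49800593 0.03876622 0.02      ]
25 [0.50367606 0.30335523 0.02      ]
```

Call:
{"op": "servo_tool", "data": {
  "motion": [
    [[12,4,0],[0,0,0]],
    [[14,4,0],[0,0,0]],
    [[14,4,0],[0,0,0]],
    [[14,4,0],[0,0,0]],
    [[14,4,0],[0,0,0]],
    [[14,4,0],[0,0,0]],
    [[14,4,0],[0,0,0]],
    [[14,4,0],[0,0,0]],
    [[12,4,0],[0,0,0]],
    [[0,4,0],[0,0,0]]
  ]
}}

```text
time_s: 25.7
tool_pos: [0.4791, 0.2436, 0.1734]
tcp_rot: [0.706, 0.708, -0.0, -0.001]
force: [-0.7, -0.5, -0.8]
finger_gap: 0.469
finger_force: 30.0
```

Call:
{"op": "servo_tool", "data": {
  "motion": [
    [[0,0,10],[0,0,0]],
    [[0,0,15],[0,0,0]],
    [[0,0,15],[0,0,0]],
    [[0,0,15],[0,0,0]],
    [[0,0,15],[0,0,0]],
    [[0,0,10],[0,0,0]],
    [[0,0,6],[0,0,0]],
    [[0,0,4],[0,0,0]],
    [[0,0,3],[0,0,0]],
    [[0,0,1.5],[0,0,0]]
  ]
}}

```text
time_s: 26.7
tool_pos: [0.48, 0.2419, 0.0798]
tcp_rot: [0.707, 0.707, 0.0, 0.0]
force: [0.0, -0.9, -1.0]
finger_gap: 0.468
finger_force: 30.0
```

Call:
{"op": "servo_tool", "data": {
  "motion": [
    [[0,0,0],[0,0,0]],
    [[0,0,0],[0,0,0]],
    [[0,0,0],[0,0,0]],
    [[0,0,0],[0,0,0]],
    [[0,0,-5],[0,0,0]],
    [[0,0,-15],[0,0,0]],
    [[0,0,-20],[0,0,0]],
    [[0,0,-20],[0,0,0]],
    [[0,0,-20],[0,0,0]],
    [[0,0,-15],[0,0,0]]
  ],
  "gripper": 0.62
}}

```text
time_s: 27.7
tool_pos: [0.4803, 0.2423, 0.1772]
tcp_rot: [0.707, 0.707, 0.001, 0.001]
force: [0.5, 0.0, -0.9]
finger_gap: 0.617
finger_force: 0.0
```

Call:
{"op": "servo_tool", "data": {
  "motion": [
    [[-20,0,0],[0,0,0]],
    [[-20,0,0],[0,0,0]],
    [[-20,0,0],[0,0,0]],
    [[-20,0,0],[0,0,0]],
    [[-20,0,0],[0,0,0]],
    [[-20,0,0],[0,0,0]],
    [[-20,0,0],[0,0,0]],
    [[-20,0,0],[0,0,0]],
    [[-20,0,0],[0,0,0]],
    [[-20,0,0],[0,0,0]]
  ]
}}

```text
time_s: 28.7
tool_pos: [0.4799, 0.0412, 0.1755]
tcp_rot: [0.707, 0.707, 0.0, 0.0]
force: [-0.2, 0.7, -0.2]
finger_gap: 0.621
finger_force: 0.0
```

```bash
python3 - <<'E'
from h import *
print(monitor.observe()['tool_pos'])
T={}
for n in('side','top'):
    s=T[n]=snap(n)
    for b in blobs(cupmask(s)): print(n,b[0],onz(s,*b[1],.02))
cv2.imwrite('pics/c2.png',np.hstack([cv2.resize(T['side']['image'][180:340,180:340],(400,400)),cv2.resize(T['top']['image'][150:290,180:320],(400,400))])[:,:,::-1])
E
```

```text
[0.47991525 0.04115567 0.17549411]
side 58 [0.94252881 0.18912868 0.02      ]
side 35 [0.48522429 0.22649927 0.02      ]
side 29 [0.50873314 0.26604945 0.02      ]
side 41 [0.47950662 0.26239539 0.02      ]
side 35 [0.50199435 0.30372952 0.02      ]
top 77 [0.49376501 0.5895679  0.02      ]
top 68 [0.49846073 0.57075714 0.02      ]
top 70 [0.50387869 0.28315394 0.02      ]
top 75 [0.48066794 0.24147765 0.02      ]
```

View pics/c2.png

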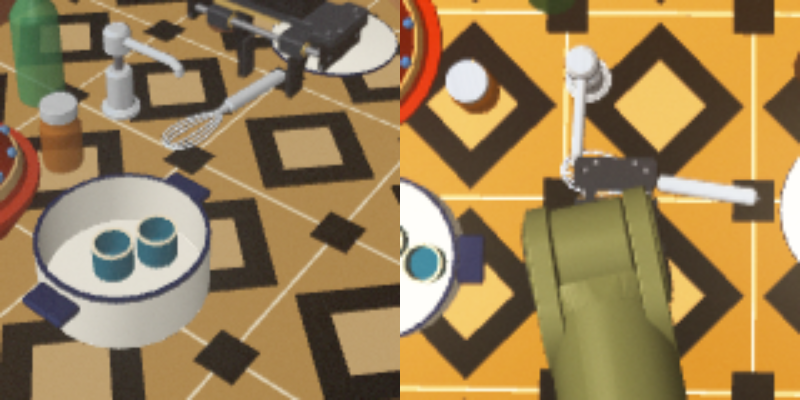

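Both cups stand side by side in the pot and the whisk hasn't moved. Now for the whisk handle.

Call:
{"op": "servo_tool", "data": {
  "motion": [
    [[-20,0,0],[0,0,0]],
    [[-20,0,0],[0,0,0]],
    [[-20,10,0],[0,0,0]],
    [[0,15,0],[0,0,0]],
    [[0,15,0],[0,0,0]],
    [[0,15,0],[0,0,0]],
    [[0,15,0],[0,0,0]],
    [[0,13.5,0],[0,0,0]],
    [[0,0,0],[0,0,3.3]],
    [[0,0,0],[0,0,3.3]]
  ]
}}

```text
time_s: 29.8
tool_pos: [0.5647, -0.0178, 0.1747]
tcp_rot: [0.747, 0.665, 0.001, -0.0]
force: [0.3, 0.1, -0.9]
finger_gap: 0.621
finger_force: 0.0
```

Call:
{"op": "servo_tool", "data": {
  "motion": [
    [[0,0,15],[0,0,0]],
    [[0,0,15],[0,0,0]],
    [[0,0,15],[0,0,0]],
    [[0,0,15],[0,0,0]],
    [[0,0,15],[0,0,0]],
    [[0,0,10],[0,0,0]],
    [[0,0,0],[0,0,0]],
    [[0,0,0],[0,0,0]],
    [[0,0,0],[0,0,0]],
    [[0,0,0],[0,0,0]]
  ]
}}

```text
time_s: 30.8
tool_pos: [0.564, -0.0182, 0.0905]
tcp_rot: [0.747, 0.665, 0.0, 0.001]
force: [0.2, 1.1, 0.5]
finger_gap: 0.622
finger_force: 0.0
```

```bash
python3 - <<'E'
from h import *
o=monitor.observe();print(o['tool_pos'],o['tcp_rot'],o['force'])
T={n:snap(n) for n in('side','top')}
cv2.imwrite('pics/w1.png',np.hstack([cv2.resize(T['side']['image'][170:270,200:300],(400,400)),cv2.resize(T['top']['image'][150:250,225:325],(400,400))])[:,:,::-1])
E
```

```text
[ 0.56399318 -0.01819816  0.09053984] [7.46547969e-01 6.65331138e-01 4.36942130e-04 6.44703822e-04] [0.24536768 1.10147303 0.46131488]
```

View pics/w1.png

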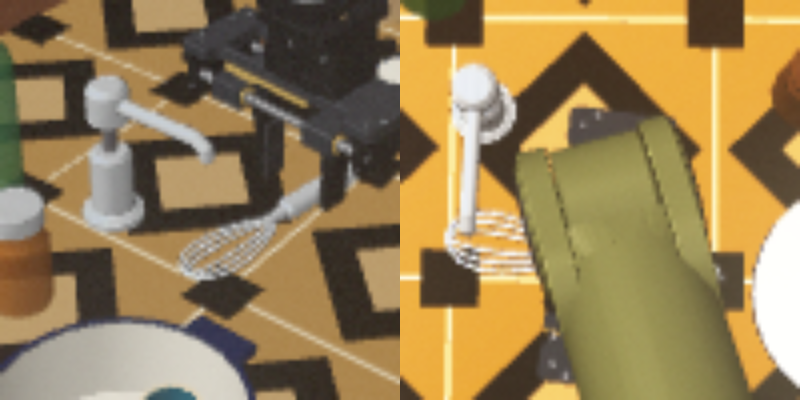

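The open fingers straddle the handle close to the head. I'll go down, close, then slide it out towards -x.

Call:
{"op": "servo_tool", "data": {
  "motion": [
    [[0,0,5],[0,0,0]],
    [[0,0,5],[0,0,0]],
    [[0,0,4],[0,0,0]],
    [[0,0,3],[0,0,0]],
    [[0,0,0],[0,0,0]],
    [[0,0,0],[0,0,0]],
    [[0,0,0],[0,0,0]],
    [[0,0,0],[0,0,0]],
    [[0,0,0],[0,0,0]],
    [[0,0,0],[0,0,0]]
  ]
}}

```text
time_s: 31.9
tool_pos: [0.5635, -0.0182, 0.0729]
tcp_rot: [0.747, 0.665, 0.0, 0.0]
force: [-0.5, 1.0, 1.0]
finger_gap: 0.618
finger_force: 0.0
```

Call:
{"op": "servo_tool", "data": {
  "motion": [
    [[0,0,0],[0,0,0]],
    [[0,0,0],[0,0,0]],
    [[0,0,0],[0,0,0]],
    [[0,0,0],[0,0,0]],
    [[0,0,0],[0,0,0]],
    [[0,0,0],[0,0,0]],
    [[0,0,0],[0,0,0]],
    [[0,0,0],[0,0,0]],
    [[0,0,0],[0,0,0]],
    [[0,0,0],[0,0,0]]
  ],
  "gripper": 0
}}

```text
time_s: 32.9
tool_pos: [0.5635, -0.0182, 0.0728]
tcp_rot: [0.747, 0.665, 0.0, 0.0]
force: [0.9, 0.5, 0.4]
finger_gap: 0.202
finger_force: 29.8
```

Call:
{"op": "servo_tool", "data": {
  "motion": [
    [[0,0,-3],[0,0,0]],
    [[0,0,-3],[0,0,0]],
    [[0,-5,0],[0,0,0]],
    [[0,-12,0],[0,0,0]],
    [[0,-15,0],[0,0,0]],
    [[0,-15,0],[0,0,0]],
    [[0,-15,0],[0,0,0]],
    [[0,-15,0],[0,0,0]],
    [[0,-15,0],[0,0,0]],
    [[0,-8,0],[0,0,0]]
  ]
}}

```text
time_s: 33.9
tool_pos: [0.4617, -0.0067, 0.0783]
tcp_rot: [0.746, 0.665, -0.001, -0.0]
force: [-0.5, 0.1, -1.5]
finger_gap: 0.205
finger_force: 29.8
```

Call:
{"op": "servo_tool", "data": {
  "motion": [
    [[0,0,-5],[0,0,-6.1]],
    [[0,0,-10],[0,0,-6.1]],
    [[0,0,-10],[0,0,-6.1]],
    [[0,0,-10],[0,0,-6.1]],
    [[0,0,-10],[0,0,-6.1]],
    [[0,0,-10],[0,0,-6.1]],
    [[0,0,-10],[0,0,-6.1]],
    [[0,0,-10],[0,0,-6.1]],
    [[0,0,-10],[0,0,-6.1]],
    [[0,0,-10],[0,0,-6.1]]
  ]
}}

```text
time_s: 34.9
tool_pos: [0.4635, -0.0066, 0.1739]
tcp_rot: [0.303, 0.953, -0.0, -0.0]
force: [-0.4, -0.8, -1.1]
finger_gap: 0.199
finger_force: 29.8
```

Call:
{"op": "servo_tool", "data": {
  "motion": [
    [[-10,-18,0],[0,0,0]],
    [[-17,-30,0],[0,0,0]],
    [[-17,-30,0],[0,0,0]],
    [[-17,-30,0],[0,0,0]],
    [[-17,-30,0],[0,0,0]],
    [[-17,-30,0],[0,0,0]],
    [[-17,-30,0],[0,0,0]],
    [[-17,-30,0],[0,0,0]],
    [[-17,-30,0],[0,0,0]],
    [[-10,-18,0],[0,0,0]]
  ]
}}

```text
time_s: 35.9
tool_pos: [0.4291, -0.3247, 0.1735]
tcp_rot: [0.307, 0.952, -0.0, -0.0]
force: [-0.1, 0.4, -1.1]
finger_gap: 0.2
finger_force: 29.8
```

```bash
python3 - <<'E'
from h import *
from scipy.spatial.transform import Rotation as R
o=monitor.observe();M=R.from_quat(o['tcp_rot']).as_matrix();print(o['tool_pos'],np.degrees(np.arctan2(M[1,0],M[0,0])),o['finger_gap'])
print('to go tool',M.T@(np.array([.424,-.353,.178])-o['tool_pos'])*1000)
T={n:snap(n) for n in('side','top')}
cv2.imwrite('pics/w2.png',np.hstack([cv2.resize(T['side']['image'][130:270,290:430],(400,400)),cv2.resize(T['top']['image'][200:340,300:440],(400,400))])[:,:,::-1])
E
```

```text
[ 0.4290619  -0.32473796  0.17352849] 144.24238277438968 0.1996474593035387
to go tool [-12.40775732 -25.89665433  -4.44646017]
```

View pics/w2.png

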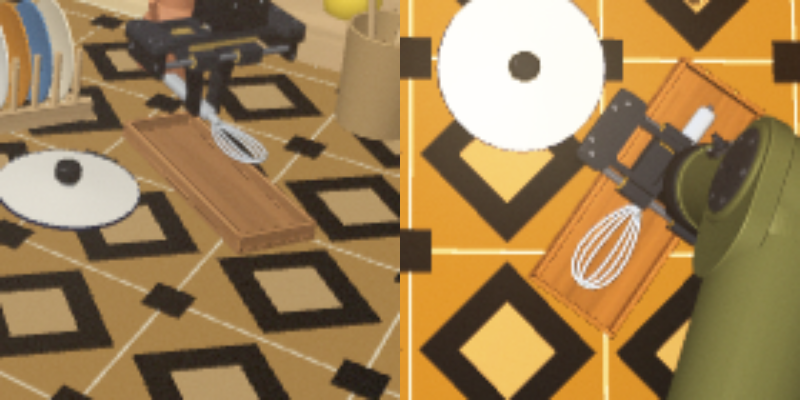

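Call:
{"op": "servo_tool", "data": {
  "motion": [
    [[-4,-8,0],[0,0,0]],
    [[-5,-10,0],[0,0,0]],
    [[-3.5,-8,0],[0,0,0]],
    [[0,0,10],[0,0,0]],
    [[0,0,15],[0,0,0]],
    [[0,0,15],[0,0,0]],
    [[0,0,15],[0,0,0]],
    [[0,0,10],[0,0,0]],
    [[0,0,0],[0,0,0]],
    [[0,0,0],[0,0,0]]
  ]
}}

```text
time_s: 37.0
tool_pos: [0.4255, -0.3502, 0.1086]
tcp_rot: [0.305, 0.952, 0.0, -0.0]
force: [0.1, -0.1, -1.2]
finger_gap: 0.202
finger_force: 29.8
```

Call:
{"op": "servo_tool", "data": {
  "motion": [
    [[0,0,10],[0,0,0]],
    [[0,0,8],[0,0,0]],
    [[0,0,5],[0,0,0]],
    [[0,0,3],[0,0,0]],
    [[0,0,2],[0,0,0]],
    [[0,0,0],[0,0,0]],
    [[0,0,0],[0,0,0]],
    [[0,0,0],[0,0,0]],
    [[0,0,0],[0,0,0]],
    [[0,0,0],[0,0,0]]
  ]
}}

```text
time_s: 38.0
tool_pos: [0.4254, -0.3505, 0.0809]
tcp_rot: [0.306, 0.952, -0.0, 0.0]
force: [1.1, 0.3, -1.2]
finger_gap: 0.201
finger_force: 29.8
```

Call:
{"op": "servo_tool", "data": {
  "motion": [
    [[0,0,0],[0,0,0]],
    [[0,0,0],[0,0,0]],
    [[0,0,0],[0,0,0]],
    [[0,0,0],[0,0,0]],
    [[0,0,0],[0,0,0]],
    [[0,0,-5],[0,0,0]],
    [[0,0,-15],[0,0,0]],
    [[0,0,-25],[0,0,0]],
    [[0,0,-25],[0,0,0]],
    [[0,0,-25],[0,0,0]]
  ],
  "gripper": 0.4
}}

```text
time_s: 39.0
tool_pos: [0.4257, -0.3503, 0.178]
tcp_rot: [0.305, 0.952, -0.0, 0.001]
force: [0.4, -0.8, 0.1]
finger_gap: 0.399
finger_force: 0.0
```

Call:
{"op": "servo_tool", "data": {
  "motion": [
    [[0,0,0],[0,0,5.43]],
    [[0,0,0],[0,0,5.43]],
    [[0,0,0],[0,0,5.43]],
    [[0,0,0],[0,0,5.43]],
    [[0,0,0],[0,0,5.43]],
    [[0,0,0],[0,0,5.43]],
    [[0,0,0],[0,0,5.43]],
    [[0,0,0],[0,0,5.43]],
    [[0,0,0],[0,0,5.43]],
    [[0,0,0],[0,0,5.43]]
  ],
  "gripper": 1
}}

```text
time_s: 40.0
tool_pos: [0.4258, -0.3504, 0.1772]
tcp_rot: [0.708, 0.707, 0.0, 0.001]
force: [-0.3, -0.8, 1.0]
finger_gap: 0.994
finger_force: 0.0
```

Call:
{"op": "servo_tool", "data": {
  "motion": [
    [[36,3,0],[0,0,0]],
    [[36,3,0],[0,0,0]],
    [[36,3,0],[0,0,0]],
    [[36,3,0],[0,0,0]],
    [[36,3,0],[0,0,0]],
    [[36,3,0],[0,0,0]],
    [[36,3,0],[0,0,0]],
    [[36,3,0],[0,0,0]],
    [[36,3,0],[0,0,0]],
    [[36,3,0],[0,0,0]]
  ]
}}

```text
time_s: 41.0
tool_pos: [0.4549, 0.0113, 0.177]
tcp_rot: [0.706, 0.708, 0.0, 0.001]
force: [0.4, 1.0, 0.0]
finger_gap: 1.003
finger_force: 0.0
```

Call:
{"op": "servo_tool", "data": {
  "motion": [
    [[36,3,0],[0,0,0]],
    [[36,3,0],[0,0,0]],
    [[36,3,0],[0,0,0]],
    [[36,3,0],[0,0,0]],
    [[36,3,0],[0,0,0]],
    [[36,3,0],[0,0,0]],
    [[36,3,0],[0,0,0]],
    [[36,3,0],[0,0,0]],
    [[36,3,0],[0,0,0]],
    [[36,3,0],[0,0,0]]
  ]
}}

```text
time_s: 42.0
tool_pos: [0.4843, 0.3712, 0.1769]
tcp_rot: [0.707, 0.708, 0.0, 0.0]
force: [0.6, 1.1, 0.8]
finger_gap: 0.996
finger_force: 0.0
```

```bash
python3 - <<'E'
from h import *
from scipy.spatial.transform import Rotation as R
o=monitor.observe();M=R.from_quat(o['tcp_rot']).as_matrix();print(o['tool_pos'],np.degrees(np.arctan2(M[1,0],M[0,0])))
t=snap('top');d=snap('side');I=t['image'].astype(int)
B=(I[:,:,2]>I[:,:,0]+15)&(I[:,:,2]<140); B[:, :125]=0;B[:,215:]=0;B[:205]=0;B[280:]=0
for x in blobs(B,20): print(x,onz(t,*x[1],.055))
cv2.imwrite('pics/p1.png',np.hstack([cv2.resize(d['image'][170:330,170:330],(400,400)),cv2.resize(t['image'][130:330,130:330],(400,400)) if 0 else cv2.resize(t['image'][200:340,300:440],(400,400))])[:,:,::-1])
E
```

```text
[0.48432488 0.37115195 0.17691091] 90.08662186624723
(33, [148.3, 223.6], [142, 213, 19, 24]) [0.53114876 0.35258184 0.055     ]
(114, [204.0, 240.0], [200, 233, 9, 15]) [0.48556313 0.18863312 0.055     ]
(20, [189.3, 259.7], [181, 251, 16, 16]) [0.42858513 0.22965717 0.055     ]
```

View pics/p1.png

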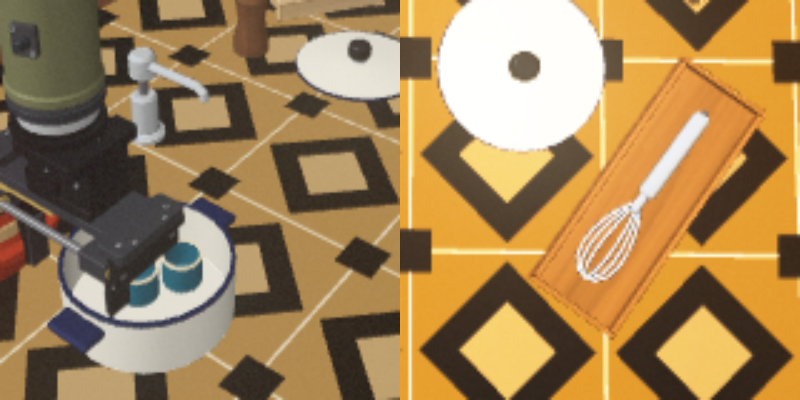

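The whisk is lying flat inside the tray. Next I grip ear a.

Call:
{"op": "servo_tool", "data": {
  "motion": [
    [[13,3.5,0],[0,0,0]],
    [[0,0,10],[0,0,0]],
    [[0,0,10],[0,0,0]],
    [[0,0,15],[0,0,0]],
    [[0,0,15],[0,0,0]],
    [[0,0,10],[0,0,0]],
    [[0,0,10],[0,0,0]],
    [[0,0,6],[0,0,0]],
    [[0,0,0],[0,0,0]],
    [[0,0,0],[0,0,0]]
  ]
}}

```text
time_s: 43.1
tool_pos: [0.4875, 0.383, 0.0999]
tcp_rot: [0.706, 0.708, 0.0, -0.0]
force: [-0.0, -0.7, 0.2]
finger_gap: 1.001
finger_force: 0.0
```

Call:
{"op": "servo_tool", "data": {
  "motion": [
    [[0,0,0],[0,0,0]],
    [[0,0,0],[0,0,0]],
    [[0,0,0],[0,0,0]],
    [[0,0,0],[0,0,0]],
    [[0,0,0],[0,0,0]],
    [[0,0,0],[0,0,0]],
    [[0,0,0],[0,0,0]],
    [[0,0,0],[0,0,0]],
    [[0,0,0],[0,0,0]],
    [[0,0,0],[0,0,0]]
  ],
  "gripper": 0
}}

```text
time_s: 44.1
tool_pos: [0.4872, 0.3828, 0.0998]
tcp_rot: [0.706, 0.708, -0.0, -0.0]
force: [-2.7, -0.5, 1.7]
finger_gap: 0.567
finger_force: 30.0
```

Call:
{"op": "servo_tool", "data": {
  "motion": [
    [[-3,0,0],[0,0,0]],
    [[-6,0,0],[0,0,0]],
    [[-10,0,0],[0,0,0]],
    [[-12,0,0],[0,0,0]],
    [[-13,0,0],[0,0,0]],
    [[-13,0,0],[0,0,0]],
    [[-13,0,0],[0,0,0]],
    [[-13,0,0],[0,0,0]],
    [[-13,0,0],[0,0,0]],
    [[-12,0,0],[0,0,0]]
  ]
}}

```text
time_s: 45.1
tool_pos: [0.4876, 0.2735, 0.0997]
tcp_rot: [0.706, 0.708, -0.0, 0.0]
force: [1.1, 3.1, -0.8]
finger_gap: 0.57
finger_force: 30.0
```

Call:
{"op": "servo_tool", "data": {
  "motion": [
    [[-12,0,0],[0,0,0]],
    [[-13,0,0],[0,0,0]],
    [[-13,0,0],[0,0,0]],
    [[-13,0,0],[0,0,0]],
    [[-13,0,0],[0,0,0]],
    [[-13,0,0],[0,0,0]],
    [[-10,0,0],[0,0,0]],
    [[-7,0,0],[0,0,0]],
    [[-4,0,0],[0,0,0]],
    [[-1,0,0],[0,0,0]]
  ]
}}

```text
time_s: 46.1
tool_pos: [0.4879, 0.1753, 0.0997]
tcp_rot: [0.707, 0.708, -0.0, 0.0]
force: [0.7, 3.7, -1.2]
finger_gap: 0.564
finger_force: 30.0
```

Call:
{"op": "servo_tool", "data": {
  "motion": [
    [[0,3,0],[0,0,0]],
    [[0,5,0],[0,0,0]],
    [[0,7,0],[0,0,0]],
    [[0,7,0],[0,0,0]],
    [[0,7,0],[0,0,0]],
    [[0,7,0],[0,0,0]],
    [[0,7,0],[0,0,0]],
    [[0,5,0],[0,0,0]],
    [[0,3,0],[0,0,0]],
    [[0,2,0],[0,0,0]]
  ]
}}

```text
time_s: 47.1
tool_pos: [0.5391, 0.1755, 0.0997]
tcp_rot: [0.706, 0.708, -0.003, -0.001]
force: [-7.0, -0.1, 8.3]
finger_gap: 0.57
finger_force: 30.1
```

```bash
python3 - <<'E'
from h import *
o=monitor.observe();print(o['tool_pos'],o['finger_gap'],o['force'])
t=snap('top');d=snap('side')
cv2.imwrite('pics/p2.png',np.hstack([cv2.resize(d['image'][150:310,170:330],(400,400)),cv2.resize(t['image'][120:260,170:310],(400,400))])[:,:,::-1])
E
```

```text
[0.53912389 0.17550184 0.09966653] 0.5697396818742176 [-6.99305409 -0.12727798  8.25928514]
```

View pics/p2.png

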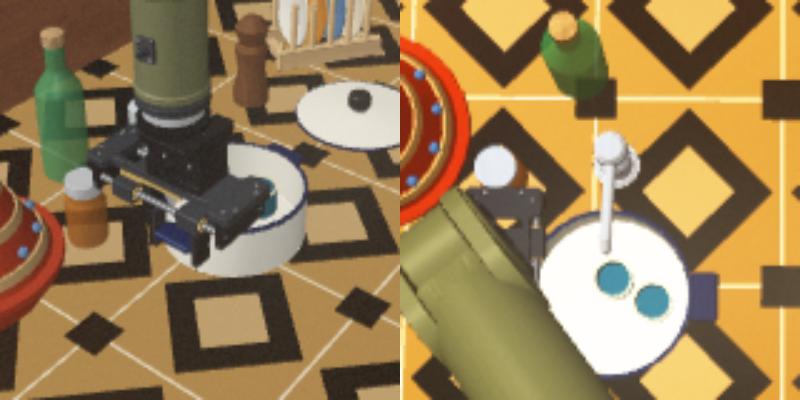

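Call:
{"op": "servo_tool", "data": {
  "motion": [
    [[0,0,0],[0,0,0]],
    [[0,0,0],[0,0,0]],
    [[0,0,0],[0,0,0]],
    [[0,0,0],[0,0,0]],
    [[0,0,0],[0,0,0]],
    [[0,0,-10],[0,0,0]],
    [[0,0,-20],[0,0,0]],
    [[0,0,-25],[0,0,0]],
    [[0,0,-25],[0,0,0]],
    [[0,0,-25],[0,0,0]]
  ],
  "gripper": 0.75
}}

```text
time_s: 48.2
tool_pos: [0.5408, 0.176, 0.2064]
tcp_rot: [0.706, 0.708, 0.0, 0.0]
force: [0.5, -0.0, -0.8]
finger_gap: 0.751
finger_force: 0.0
```

Call:
{"op": "servo_tool", "data": {
  "motion": [
    [[0,-10,-3],[0,0,7]],
    [[0,0,-3],[0,0,8]],
    [[0,0,-3],[0,0,8]],
    [[0,0,-3],[0,0,8]],
    [[0,0,-3],[0,0,8]],
    [[0,0,-3],[0,0,8]],
    [[0,0,-3],[0,0,8]],
    [[0,0,0],[0,0,8]],
    [[0,0,0],[0,0,8]],
    [[0,0,0],[0,0,8]]
  ],
  "gripper": 0
}}

```text
time_s: 49.2
tool_pos: [0.5308, 0.1761, 0.2266]
tcp_rot: [0.996, 0.094, 0.0, 0.0]
force: [0.2, 0.0, -0.2]
finger_gap: 0.016
finger_force: 0.0
```

```bash
python3 - <<'E'
from h import *
from scipy.spatial.transform import Rotation as R
o=monitor.observe();M=R.from_quat(o['tcp_rot']).as_matrix();print(o['tool_pos'],np.degrees(np.arctan2(M[1,0],M[0,0])),o['finger_gap'])
t=snap('top');d=snap('side')
cv2.imwrite('pics/h1.png',np.hstack([cv2.resize(d['image'][160:240,205:285],(400,400),interpolation=2),cv2.resize(t['image'][155:225,215:285],(400,400),interpolation=2)])[:,:,::-1])
print('oil cap',onz(t,226.7,128.7,.2))
I=t['image'].astype(int);H=hsv(t)
b=cv2.inRange(H,(35,60,20),(80,255,200))>0
print(blobs(b,30))
E
```

```text
[0.53081388 0.17608422 0.22657426] 10.81105343170588 0.015648273285688193
oil cap [0.77666153 0.11421894 0.2       ]
[(332, [231.2, 141.0], [219, 126, 23, 29])]
```

View pics/h1.png

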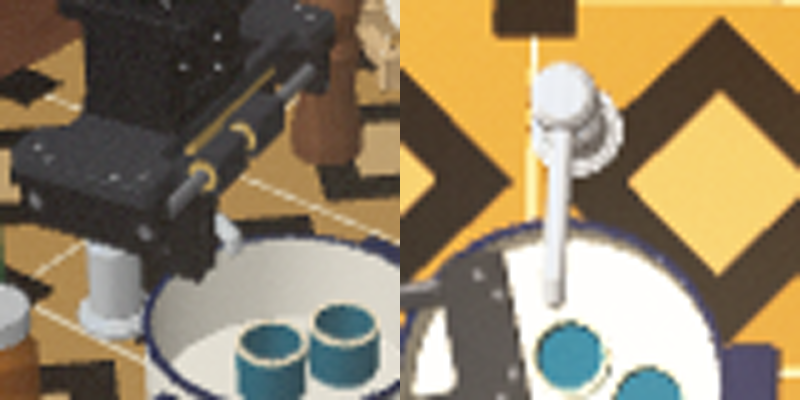

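Call:
{"op": "servo_tool", "data": {
  "motion": [
    [[0,0,0],[0,0,5.4]],
    [[0,0,0],[0,0,5.4]],
    [[18,12.7,0],[0,0,0]],
    [[18,12.7,0],[0,0,0]],
    [[18,12.7,0],[0,0,0]],
    [[18,12.7,0],[0,0,0]],
    [[18,12.7,0],[0,0,0]],
    [[18,12.7,0],[0,0,0]],
    [[18,12.7,0],[0,0,0]],
    [[18,12.7,0],[0,0,0]]
  ]
}}

```text
time_s: 50.3
tool_pos: [0.6761, 0.0745, 0.2261]
tcp_rot: [1.0, 0.005, 0.0, -0.0]
force: [0.3, 0.2, -0.1]
finger_gap: 0.005
finger_force: 0.0
```

Call:
{"op": "servo_tool", "data": {
  "motion": [
    [[0,0,5],[0,0,0]],
    [[0,0,5],[0,0,0]],
    [[0,0,5],[0,0,0]],
    [[0,0,5],[0,0,0]],
    [[0,0,5],[0,0,0]],
    [[0,0,4],[0,0,0]],
    [[0,0,0],[0,0,0]],
    [[0,0,0],[0,0,0]],
    [[0,0,0],[0,0,0]],
    [[0,0,0],[0,0,0]]
  ]
}}

```text
time_s: 51.3
tool_pos: [0.6755, 0.075, 0.1971]
tcp_rot: [1.0, 0.003, 0.0, 0.0]
force: [0.5, -0.5, -0.2]
finger_gap: 0.002
finger_force: 0.0
```

```bash
python3 - <<'E'
from h import *
o=monitor.observe();print(o['tool_pos'],o['tcp_rot'],o['force'])
d=snap('side')
cv2.imwrite('pics/h2.png',cv2.resize(d['image'][160:280,195:315],(600,600),interpolation=2)[:,:,::-1])
E
```

```text
[0.67554634 0.07503882 0.19705035] [9.99996216e-01 2.73516273e-03 2.92796137e-04 2.56928343e-05] [ 0.47482478 -0.51804827 -0.23591742]
```

View pics/h2.png

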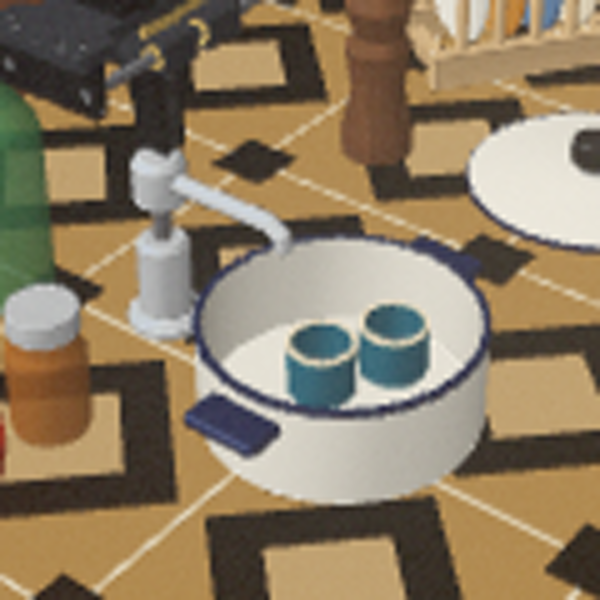

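The fingertips are centred about 6 mm above the pump head, and the spout tip is inside the open pot. Pressing now.

Call:
{"op": "servo_tool", "data": {
  "motion": [
    [[0,0,3],[0,0,0]],
    [[0,0,3],[0,0,0]],
    [[0,0,3],[0,0,0]],
    [[0,0,3],[0,0,0]],
    [[0,0,3],[0,0,0]],
    [[0,0,3],[0,0,0]],
    [[0,0,3],[0,0,0]],
    [[0,0,1.5],[0,0,0]],
    [[0,0,0.5],[0,0,0]],
    [[0,0,0],[0,0,0]]
  ]
}}

```text
time_s: 52.35
tool_pos: [0.6755, 0.0751, 0.1742]
tcp_rot: [1.0, 0.003, 0.0, 0.0]
force: [-1.5, -0.7, 6.2]
finger_gap: 0.006
finger_force: 3.1
```

Call:
{"op": "servo_tool", "data": {
  "motion": [
    [[0,0,0.5],[0,0,0]],
    [[0,0,0.5],[0,0,0]],
    [[0,0,0.5],[0,0,0]],
    [[0,0,0.5],[0,0,0]],
    [[0,0,0],[0,0,0]],
    [[0,0,0],[0,0,0]],
    [[0,0,0],[0,0,0]],
    [[0,0,0],[0,0,0]],
    [[0,0,0],[0,0,0]],
    [[0,0,0],[0,0,0]]
  ]
}}

```text
time_s: 53.35
tool_pos: [0.6755, 0.0751, 0.1732]
tcp_rot: [1.0, 0.003, 0.0, 0.0]
force: [-3.5, -0.7, 9.2]
finger_gap: -0.001
finger_force: 4.9
```

Call:
{"op": "servo_tool", "data": {
  "motion": [
    [[0,0,0.5],[0,0,0]],
    [[0,0,0.5],[0,0,0]],
    [[0,0,0],[0,0,0]],
    [[0,0,0],[0,0,0]],
    [[0,0,0],[0,0,0]],
    [[0,0,0],[0,0,0]],
    [[0,0,0],[0,0,0]],
    [[0,0,0],[0,0,0]],
    [[0,0,0],[0,0,0]],
    [[0,0,0],[0,0,0]]
  ]
}}

```text
time_s: 54.35
tool_pos: [0.6755, 0.0751, 0.1731]
tcp_rot: [1.0, 0.003, 0.001, 0.0]
force: [-4.9, -1.1, 12.5]
finger_gap: 0.01
finger_force: 6.8
```

Call:
{"op": "servo_tool", "data": {
  "motion": [
    [[0,0,-3],[0,0,0]],
    [[0,0,-4],[0,0,0]],
    [[0,0,-4],[0,0,0]],
    [[0,0,-4],[0,0,0]],
    [[0,0,-4],[0,0,0]],
    [[0,0,-4],[0,0,0]],
    [[0,0,-8],[0,0,0]],
    [[0,0,-8],[0,0,0]],
    [[0,0,-10],[0,0,0]],
    [[0,0,-6],[0,0,0]]
  ]
}}

```text
time_s: 55.35
tool_pos: [0.6757, 0.0752, 0.2271]
tcp_rot: [1.0, 0.003, 0.001, -0.0]
force: [0.1, -0.0, -0.2]
finger_gap: 0.005
finger_force: 0.0
```

Call:
{"op": "servo_tool", "data": {
  "motion": [
    [[-13.5,-10.1,0],[0,0,0]],
    [[-13.5,-10.1,0],[0,0,0]],
    [[-13.5,-10.1,0],[0,0,0]],
    [[-13.5,-10.1,0],[0,0,0]],
    [[-13.5,-10.1,0],[0,0,0]],
    [[-13.5,-10.1,0],[0,0,0]],
    [[-13.5,-10.1,0],[0,0,0]],
    [[-13.5,-10.1,0],[0,0,0]],
    [[-13.5,-10.1,0],[0,0,0]],
    [[-13.5,-10.1,0],[0,0,0]]
  ]
}}

```text
time_s: 56.35
tool_pos: [0.5387, 0.1761, 0.2258]
tcp_rot: [1.0, 0.003, 0.0, 0.0]
force: [-0.4, -1.0, -0.0]
finger_gap: 0.009
finger_force: 0.0
```

Call:
{"op": "servo_tool", "data": {
  "motion": [
    [[0,0,0],[0,0,-8.5]],
    [[0,0,0],[0,0,-8.5]],
    [[0,0,0],[0,0,-8.5]],
    [[0,0,0],[0,0,-8.5]],
    [[0,0,0],[0,0,-8.5]],
    [[0,0,0],[0,0,-8.5]],
    [[0,0,0],[0,0,-8.5]],
    [[0,0,0],[0,0,-8.5]],
    [[0,0,0],[0,0,-8.5]],
    [[0,0,0],[0,0,-8.5]]
  ],
  "gripper": 0.75
}}

```text
time_s: 57.35
tool_pos: [0.5393, 0.1757, 0.2258]
tcp_rot: [0.733, 0.68, -0.0, 0.0]
force: [0.0, -0.5, -0.4]
finger_gap: 0.734
finger_force: 0.0
```

```bash
python3 - <<'E'
from h import *
from scipy.spatial.transform import Rotation as R
o=monitor.observe();M=R.from_quat(o['tcp_rot']).as_matrix();print(o['tool_pos'],np.degrees(np.arctan2(M[1,0],M[0,0])),o['finger_gap'])
for n in('top','side'):
    t=snap(n);I=t['image'].astype(int)
    B=(I[:,:,2]>I[:,:,0]+15)&(I[:,:,2]<140)
    for x in blobs(B,20):
        p=onz(t,*x[1],.055)
        if .4<p[0]<.7 and -.1<p[1]<.3: print(n,x,p)
    for b in blobs(cupmask(t)): print('cup',n,onz(t,*b[1],.02)[:2])
E
```

```text
[0.53925736 0.17572825 0.22576568] 85.67599342110013 0.7335440472087549
top (30, [213.7, 220.0], [212, 213, 4, 16]) [0.54369425 0.16186545 0.055     ]
top (131, [275.1, 223.1], [270, 216, 10, 16]) [ 0.53665396 -0.01635737  0.055     ]
top (29, [222.7, 241.8], [215, 230, 19, 20]) [0.48103759 0.13433514 0.055     ]
cup top [0.49376501 0.5895679 ]
cup top [0.49846073 0.57075714]
cup top [0.55618045 0.07466876]
cup top [0.53282626 0.03384801]
side (73, [285.5, 220.3], [275, 208, 18, 34]) [0.5006873  0.01972773 0.055     ]
side (287, [260.8, 233.9], [233, 213, 48, 30]) [0.51979352 0.11410586 0.055     ]
side (59, [273.6, 223.9], [268, 221, 12, 7]) [0.51823942 0.05505209 0.055     ]
side (60, [259.1, 227.8], [254, 225, 11, 7]) [0.54037078 0.09505076 0.055     ]
side (121, [240.6, 244.1], [232, 239, 18, 12]) [0.53651042 0.18176101 0.055     ]
cup side [0.94183407 0.19007203]
cup side [0.54034468 0.01307311]
cup side [0.56325915 0.05492952]
cup side [0.53112703 0.05519702]
cup side [0.55163172 0.09672247]
```

Call:
{"op": "servo_tool", "data": {
  "motion": [
    [[0,0,0],[0,0,-4.3]],
    [[0,1,10],[0,0,0]],
    [[0,0,15],[0,0,0]],
    [[0,0,20],[0,0,0]],
    [[0,0,20],[0,0,0]],
    [[0,0,20],[0,0,0]],
    [[0,0,15],[0,0,0]],
    [[0,0,15],[0,0,0]],
    [[0,0,10],[0,0,0]],
    [[0,0,0],[0,0,0]]
  ]
}}

```text
time_s: 58.45
tool_pos: [0.54, 0.175, 0.0991]
tcp_rot: [0.71, 0.705, -0.001, -0.001]
force: [0.2, -1.0, 0.2]
finger_gap: 0.749
finger_force: 0.0
```

Call:
{"op": "servo_tool", "data": {
  "motion": [
    [[0,0,0],[0,0,0]],
    [[0,0,0],[0,0,0]],
    [[0,0,0],[0,0,0]],
    [[0,0,0],[0,0,0]],
    [[0,0,0],[0,0,0]],
    [[0,0,0],[0,0,0]],
    [[0,0,0],[0,0,0]],
    [[0,0,0],[0,0,0]],
    [[0,0,0],[0,0,0]],
    [[0,0,0],[0,0,0]]
  ],
  "gripper": 0
}}

```text
time_s: 59.45
tool_pos: [0.5408, 0.1757, 0.1015]
tcp_rot: [0.71, 0.705, 0.0, 0.0]
force: [-3.1, 0.4, 6.1]
finger_gap: 0.571
finger_force: 30.0
```

Call:
{"op": "servo_tool", "data": {
  "motion": [
    [[0,-2,0],[0,0,0]],
    [[0,-4,0],[0,0,0]],
    [[0,-7,0],[0,0,0]],
    [[0,-8,0],[0,0,0]],
    [[0,-8,0],[0,0,0]],
    [[0,-8,0],[0,0,0]],
    [[0,-8,0],[0,0,0]],
    [[0,-7,0],[0,0,0]],
    [[0,-5,0],[0,0,0]],
    [[0,-3,0],[0,0,0]]
  ]
}}

```text
time_s: 60.45
tool_pos: [0.482, 0.1755, 0.1015]
tcp_rot: [0.709, 0.705, 0.001, 0.001]
force: [5.6, 0.4, 2.9]
finger_gap: 0.57
finger_force: 29.9
```

Call:
{"op": "servo_tool", "data": {
  "motion": [
    [[3,0,0],[0,0,0]],
    [[6,0,0],[0,0,0]],
    [[10,0,0],[0,0,0]],
    [[12,0,0],[0,0,0]],
    [[13,0,0],[0,0,0]],
    [[13,0,0],[0,0,0]],
    [[13,0,0],[0,0,0]],
    [[13,0,0],[0,0,0]],
    [[13,0,0],[0,0,0]],
    [[12,0,0],[0,0,0]]
  ]
}}

```text
time_s: 61.45
tool_pos: [0.4825, 0.2796, 0.1011]
tcp_rot: [0.711, 0.704, -0.003, 0.003]
force: [0.3, -10.1, 13.9]
finger_gap: 0.572
finger_force: 29.9
```

Call:
{"op": "servo_tool", "data": {
  "motion": [
    [[12,0,0],[0,0,0]],
    [[13,0,0],[0,0,0]],
    [[13,0,0],[0,0,0]],
    [[12,0,0],[0,0,0]],
    [[10,0,0],[0,0,0]],
    [[8,0,0],[0,0,0]],
    [[5,0,0],[0,0,0]],
    [[3,0,0],[0,0,0]],
    [[0,0,0],[0,0,0]],
    [[0,0,0],[0,0,0]]
  ]
}}

```text
time_s: 62.45
tool_pos: [0.483, 0.3559, 0.1012]
tcp_rot: [0.71, 0.704, -0.003, 0.003]
force: [-0.1, -9.3, 13.1]
finger_gap: 0.566
finger_force: 29.9
```

Call:
{"op": "servo_tool", "data": {
  "motion": [
    [[0,0,0],[0,0,0]],
    [[0,0,0],[0,0,0]],
    [[0,0,0],[0,0,0]],
    [[0,0,0],[0,0,0]],
    [[0,0,0],[0,0,0]],
    [[0,0,-10],[0,0,0]],
    [[0,0,-20],[0,0,0]],
    [[0,0,-25],[0,0,0]],
    [[0,0,-25],[0,0,0]],
    [[0,0,-20],[0,0,0]]
  ],
  "gripper": 0.75
}}

```text
time_s: 63.45
tool_pos: [0.4821, 0.3603, 0.203]
tcp_rot: [0.709, 0.705, 0.001, 0.0]
force: [0.9, -0.1, -0.0]
finger_gap: 0.757
finger_force: 0.0
```

Call:
{"op": "servo_tool", "data": {
  "motion": [
    [[-29,0,0],[0,0,0]],
    [[-29,0,0],[0,0,0]],
    [[-29,0,0],[0,0,0]],
    [[-29,0,0],[0,0,0]],
    [[-29,0,0],[0,0,0]],
    [[-29,0,0],[0,0,0]],
    [[-29,0,0],[0,0,0]],
    [[-29,0,0],[0,0,0]],
    [[-29,0,0],[0,0,0]],
    [[-29,0,0],[0,0,0]]
  ],
  "gripper": 1
}}

```text
time_s: 64.45
tool_pos: [0.4801, 0.0689, 0.2015]
tcp_rot: [0.709, 0.705, 0.0, 0.001]
force: [1.5, 0.3, -0.0]
finger_gap: 1.006
finger_force: 0.0
```

```bash
cat > m.py <<'E'
from h import *
o=monitor.observe();print(o['tool_pos'])
def circ(t,mask,z,name):
    c,_=cv2.findContours(mask.astype(np.uint8),0,1); c=max(c,key=cv2.contourArea); h=cv2.convexHull(c)[:,0]
    p=np.array([onz(t,*q,z)[:2]*1000 for q in h]); A=np.c_[p,np.ones(len(p))]; x=np.linalg.lstsq(A,(p**2).sum(1),rcond=None)[0]
    c0=x[:2]/2; print(name,np.round(c0,1),'r',round(float(np.sqrt(x[2]+c0@c0)),1),'res',np.round(np.std(np.hypot(*(p-c0).T)),1))
t=snap('top');I=t['image'].astype(int);H=hsv(t)
nv=(I[:,:,2]>I[:,:,0]+12)&(I[:,:,2]<140)
sel=np.zeros(nv.shape,bool); sel[200:295,125:225]=1
for x in blobs(nv&sel,20): print(x,onz(t,*x[1],.055)[:2])
w=(cv2.inRange(H,(0,0,100),(180,75,255))>0)
a=cv2.morphologyEx(((w|nv|cupmask(t))&sel).astype(np.uint8),cv2.MORPH_OPEN,np.ones((21,21)))
circ(t,a,.065,'pot outer rim')
a=cv2.morphologyEx(((w|cupmask(t))&sel).astype(np.uint8),cv2.MORPH_OPEN,np.ones((9,9)))
circ(t,a,.065,'white')
sel=np.zeros(nv.shape,bool); sel[190:260,305:385]=1
a=cv2.morphologyEx((w&sel).astype(np.uint8),cv2.MORPH_OPEN,np.ones((9,9)))
circ(t,a,.01,'lid')
g=(I.max(2)<110)&sel&(cv2.morphologyEx(a,cv2.MORPH_CLOSE,np.ones((25,25)))>0)
for x in blobs(g,20): print('knob',x,onz(t,*x[1],.043)[:2])
for n,s in(('top',t),('side',snap('side'))):
    for b in blobs(cupmask(s)): print('cup',n,np.round(onz(s,*b[1],.02)[:2],3))
E
python3 m.py
```

```text
[0.48006415 0.06890609 0.20147533]
(141, [147.9, 239.7], [143, 229, 12, 22]) [0.48448087 0.3519235 ]
(21, [198.8, 262.2], [191, 255, 15, 14]) [0.42181831 0.2020051 ]
pot outer rim [465.7 274.1] r 68.8 res 11.2
white [481.1 254.4] r 83.0 res 1.6
lid [ 541.4 -215.6] r 87.3 res 0.7
knob (72, [343.5, 222.6], [339, 218, 10, 10]) [ 0.54089547 -0.21509899]
cup top [0.494 0.59 ]
cup top [0.498 0.571]
cup top [0.499 0.254]
cup top [0.475 0.213]
cup side [0.942 0.191]
cup side [0.481 0.196]
cup side [0.504 0.236]
cup side [0.473 0.234]
cup side [0.497 0.276]
```

Call:
{"op": "servo_tool", "data": {
  "motion": [
    [[-28.5,6.1,0],[0,0,0]],
    [[-28.5,6.1,0],[0,0,0]],
    [[-28.5,6.1,0],[0,0,0]],
    [[-28.5,6.1,0],[0,0,0]],
    [[-28.5,6.1,0],[0,0,0]],
    [[-28.5,6.1,0],[0,0,0]],
    [[-28.5,6.1,0],[0,0,0]],
    [[-28.5,6.1,0],[0,0,0]],
    [[-28.5,6.1,0],[0,0,0]],
    [[-28.5,6.1,0],[0,0,0]]
  ]
}}

```text
time_s: 65.55
tool_pos: [0.5401, -0.2157, 0.2014]
tcp_rot: [0.709, 0.705, 0.0, 0.0]
force: [0.8, -0.4, 0.2]
finger_gap: 1.004
finger_force: 0.0
```

```bash
python3 m.py; python3 - <<'E'
from h import *
t=snap('top');I=t['image'].astype(int)
nv=(I[:,:,2]>I[:,:,0]+8)&(I.max(2)<150)
# rim edge: along radial rays from approx centre find navy pixels at z=.065
c=np.array([482,258.]);P=[]
for a in np.radians(np.arange(0,360,4)):
    if min(abs(np.sin(a)-1),abs(np.sin(a)+1))<.12: continue
    rs=np.arange(72,96,.5); v=[]
    for r in rs:
        u=proj(t,[(c[0]+r*np.cos(a))/1000,(c[1]+r*np.sin(a))/1000,.065]); q=cv2.getRectSubPix(t['image'],(1,1),(float(u[0]),float(u[1])))[0,0].astype(float)
        v.append(q[2]*1.0-q[0])
    v=np.array(v)
    if v.max()>15: w=np.clip(v-0.4*v.max(),0,None); r=(rs*w).sum()/w.sum(); P.append(c+r*np.array([np.cos(a),np.sin(a)]))
P=np.array(P);k=np.ones(len(P),bool)
for _ in range(4):
    A=np.c_[P[k],np.ones(k.sum())];x=np.linalg.lstsq(A,(P[k]**2).sum(1),rcond=None)[0];c0=x[:2]/2;R=np.sqrt(x[2]+c0@c0);e=np.abs(np.hypot(*(P-c0).T)-R);k=e<max(2*e[k].std(),1.5)
print('rim',c0,R,k.sum(),len(P),e[k].std())
E
```

```text
[ 0.54005575 -0.21571647  0.20141626]
(139, [147.8, 239.6], [143, 229, 12, 22]) [0.48476607 0.3522268 ]
(143, [213.0, 242.4], [208, 234, 11, 17]) [0.47897565 0.16237616]
(24, [200.0, 260.5], [191, 250, 17, 19]) [0.42670764 0.1986701 ]
pot outer rim [466.3 269.2] r 69.5 res 10.1
white [480.7 256.2] r 84.2 res 2.5
lid [ 543.7 -192.4] r 71.0 res 9.0
knob (25, [344.0, 224.0], [344, 212, 1, 25]) [ 0.53684424 -0.21651528]
cup top [0.494 0.59 ]
cup top [0.497 0.571]
cup top [0.499 0.254]
cup top [0.475 0.213]
cup side [0.942 0.19 ]
cup side [0.48  0.195]
cup side [0.504 0.236]
cup side [0.473 0.235]
cup side [0.496 0.275]
rim [481.18412475 256.63572845] 82.64778085486323 29 29 0.26032172805695014
```

Call:
{"op": "servo_tool", "data": {
  "motion": [
    [[0,0.5,15],[0,0,0]],
    [[0,0,20],[0,0,0]],
    [[0,0,20],[0,0,0]],
    [[0,0,20],[0,0,0]],
    [[0,0,15],[0,0,0]],
    [[0,0,12],[0,0,0]],
    [[0,0,8],[0,0,0]],
    [[0,0,4],[0,0,0]],
    [[0,0,0],[0,0,0]],
    [[0,0,0],[0,0,0]]
  ]
}}

```text
time_s: 66.7
tool_pos: [0.5402, -0.2158, 0.0873]
tcp_rot: [0.709, 0.705, 0.0, 0.001]
force: [0.6, 0.7, 0.4]
finger_gap: 1.001
finger_force: 0.0
```

Call:
{"op": "servo_tool", "data": {
  "motion": [
    [[0,0,0],[0,0,0]],
    [[0,0,0],[0,0,0]],
    [[0,0,0],[0,0,0]],
    [[0,0,0],[0,0,0]],
    [[0,0,0],[0,0,0]],
    [[0,0,0],[0,0,0]],
    [[0,0,0],[0,0,0]],
    [[0,0,0],[0,0,0]],
    [[0,0,0],[0,0,0]],
    [[0,0,0],[0,0,0]]
  ],
  "gripper": 0
}}

```text
time_s: 67.7
tool_pos: [0.5399, -0.2157, 0.0868]
tcp_rot: [0.709, 0.705, 0.0, 0.0]
force: [1.0, 0.4, -0.6]
finger_gap: 0.354
finger_force: 30.0
```

Call:
{"op": "servo_tool", "data": {
  "motion": [
    [[0,0,-5],[0,0,0]],
    [[0,0,-10],[0,0,0]],
    [[0,0,-15],[0,0,0]],
    [[0,0,-20],[0,0,0]],
    [[0,0,-20],[0,0,0]],
    [[0,0,-20],[0,0,0]],
    [[0,0,-20],[0,0,0]],
    [[0,0,-20],[0,0,0]],
    [[0,0,-5],[0,0,0]],
    [[0,0,0],[0,0,0]]
  ]
}}

```text
time_s: 68.7
tool_pos: [0.5402, -0.2158, 0.2232]
tcp_rot: [0.709, 0.705, 0.0, 0.001]
force: [-0.2, -0.7, -3.1]
finger_gap: 0.36
finger_force: 30.0
```

Call:
{"op": "servo_tool", "data": {
  "motion": [
    [[10,-10,0],[0,0,0]],
    [[20,-12,0],[0,0,0]],
    [[24,-12,0],[0,0,0]],
    [[24,-12,0],[0,0,0]],
    [[24,-12,0],[0,0,0]],
    [[24,-8,0],[0,0,0]],
    [[24,0,0],[0,0,0]],
    [[24,0,0],[0,0,0]],
    [[24,0,0],[0,0,0]],
    [[24,0,0],[0,0,0]]
  ]
}}

```text
time_s: 69.7
tool_pos: [0.4743, 0.0076, 0.2208]
tcp_rot: [0.709, 0.705, -0.001, -0.0]
force: [-0.2, -0.2, -1.9]
finger_gap: 0.357
finger_force: 30.0
```

Call:
{"op": "servo_tool", "data": {
  "motion": [
    [[30,0,0],[0,0,0]],
    [[30,0,0],[0,0,0]],
    [[30,0,0],[0,0,0]],
    [[30,0,0],[0,0,0]],
    [[30,0,0],[0,0,0]],
    [[30,0,0],[0,0,0]],
    [[28,3,0],[0,0,0]],
    [[22,3,0],[0,0,0]],
    [[12,1.5,0],[0,0,0]],
    [[6,0,0],[0,0,0]]
  ]
}}

```text
time_s: 70.7
tool_pos: [0.4835, 0.2559, 0.2207]
tcp_rot: [0.709, 0.706, -0.001, -0.001]
force: [-1.1, -0.1, -3.5]
finger_gap: 0.356
finger_force: 30.0
```

Call:
{"op": "servo_tool", "data": {
  "motion": [
    [[0,0,0],[0,0,0]],
    [[0,0,0],[0,0,0]],
    [[0,0,0],[0,0,0]],
    [[0,0,0],[0,0,0]],
    [[0,0,0],[0,0,0]],
    [[0,0,0],[0,0,0]],
    [[0,0,0],[0,0,0]],
    [[0,0,0],[0,0,0]],
    [[0,0,0],[0,0,0]],
    [[0,0,0],[0,0,0]]
  ]
}}

```text
time_s: 71.7
tool_pos: [0.4843, 0.2547, 0.2217]
tcp_rot: [0.709, 0.705, -0.0, 0.0]
force: [-0.9, 0.4, -2.9]
finger_gap: 0.356
finger_force: 30.0
```

Call:
{"op": "servo_tool", "data": {
  "motion": [
    [[1.8,-3,0],[0,0,0]],
    [[0,0,10],[0,0,0]],
    [[0,0,12],[0,0,0]],
    [[0,0,12],[0,0,0]],
    [[0,0,12],[0,0,0]],
    [[0,0,10],[0,0,0]],
    [[0,0,6],[0,0,0]],
    [[0,0,3],[0,0,0]],
    [[0,0,0],[0,0,0]],
    [[0,0,0],[0,0,0]]
  ]
}}

```text
time_s: 72.7
tool_pos: [0.4816, 0.2567, 0.1571]
tcp_rot: [0.709, 0.705, 0.0, 0.0]
force: [-0.2, 0.7, -2.5]
finger_gap: 0.358
finger_force: 30.0
```

Call:
{"op": "servo_tool", "data": {
  "motion": [
    [[0,0,2],[0,0,0]],
    [[0,0,2],[0,0,0]],
    [[0,0,2],[0,0,0]],
    [[0,0,1.5],[0,0,0]],
    [[0,0,1.5],[0,0,0]],
    [[0,0,1],[0,0,0]],
    [[0,0,0],[0,0,0]],
    [[0,0,0],[0,0,0]],
    [[0,0,0],[0,0,0]],
    [[0,0,0],[0,0,0]]
  ]
}}

```text
time_s: 73.7
tool_pos: [0.4814, 0.2565, 0.1468]
tcp_rot: [0.709, 0.705, 0.0, 0.0]
force: [-0.2, -0.3, -3.0]
finger_gap: 0.359
finger_force: 30.0
```

Call:
{"op": "servo_tool", "data": {
  "motion": [
    [[0,0,0.7],[0,0,0]],
    [[0,0,0.5],[0,0,0]],
    [[0,0,0],[0,0,0]],
    [[0,0,0],[0,0,0]],
    [[0,0,0],[0,0,0]],
    [[0,0,0],[0,0,0]],
    [[0,0,0],[0,0,0]],
    [[0,0,0],[0,0,0]],
    [[0,0,0],[0,0,0]],
    [[0,0,0],[0,0,0]]
  ]
}}

```text
time_s: 74.7
tool_pos: [0.4814, 0.2565, 0.1457]
tcp_rot: [0.709, 0.705, -0.0, 0.0]
force: [-1.7, -1.3, 4.9]
finger_gap: 0.357
finger_force: 30.0
```

Call:
{"op": "servo_tool", "data": {
  "motion": [
    [[0,0,0],[0,0,0]],
    [[0,0,0],[0,0,0]],
    [[0,0,0],[0,0,0]],
    [[0,0,0],[0,0,0]],
    [[0,0,0],[0,0,0]],
    [[0,0,0],[0,0,0]],
    [[0,0,-5],[0,0,0]],
    [[0,0,-20],[0,0,0]],
    [[0,0,-30],[0,0,0]],
    [[0,0,-30],[0,0,0]]
  ],
  "gripper": 1
}}

```text
time_s: 75.7
tool_pos: [0.481, 0.2565, 0.2315]
tcp_rot: [0.709, 0.705, -0.0, -0.0]
force: [0.1, 0.4, -0.0]
finger_gap: 0.992
finger_force: 0.0
```

Call:
{"op": "servo_tool", "data": {
  "motion": [
    [[-15,0,-5],[0,0,0]],
    [[-25,0,-5],[0,0,0]],
    [[-25,0,0],[0,0,0]],
    [[-25,0,0],[0,0,0]],
    [[-25,0,0],[0,0,0]],
    [[-25,0,0],[0,0,0]],
    [[-25,0,0],[0,0,0]],
    [[-25,0,0],[0,0,0]],
    [[-15,0,0],[0,0,0]],
    [[-5,0,0],[0,0,0]]
  ]
}}

```text
time_s: 76.7
tool_pos: [0.48, 0.0446, 0.2408]
tcp_rot: [0.711, 0.704, -0.0, 0.001]
force: [1.1, -0.1, -0.1]
finger_gap: 1.001
finger_force: 0.0
```

```bash
python3 - <<'E'
from h import *
print(monitor.observe()['tool_pos'])
t=snap('top');d=snap('side')
a=cv2.resize(d['image'][170:330,180:340],(400,400),interpolation=2);b=cv2.resize(t['image'][120:340,110:440],(400,267),interpolation=2)
cv2.imwrite('pics/end.png',np.hstack([a,np.vstack([b,np.zeros((133,400,3),np.uint8)])])[:,:,::-1])
E
```

```text
[0.48003076 0.04458212 0.24077926]
```

View pics/end.png

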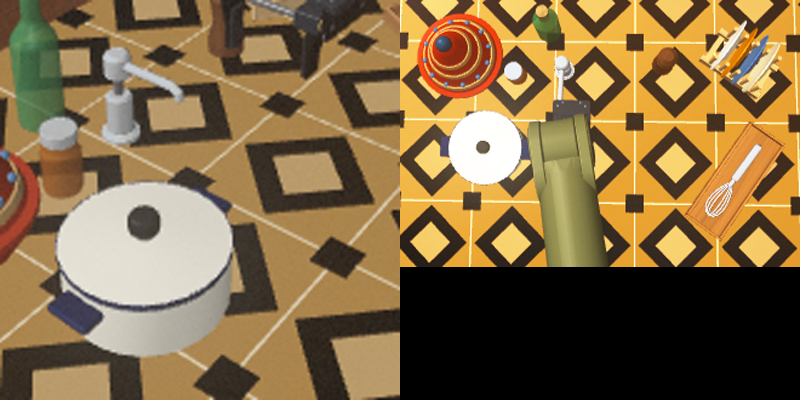

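The lid sits flush on the pot, well clear of the spout. The pump head is up, the whisk is in the tray, and everything else is where it was.

```bash
python3 -c "
from workcell import ctrl; print(ctrl.job_done())"
```

```text
the job is handed in; nothing more can be done
None
```

The job is done and handed in: both dip cups are soaking in the pot with one dose of soap, its lid sits flush clear of the spout, and the whisk is in the tray.

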